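# Turn the vial carousel and fetch the large vial

### The job

Gently turn the vial carousel so that the compartment with the largest vial comes to the middle of the open front and let it stand there, then take that vial out under the cover and stand it upright inside the shallow steel tray on the right, without dropping it. Leave the other vials and the bottle standing in the carousel, and do not disturb the things round about.

Things in the scene. Friction and masses are not known exactly. Their poses are not given: they have to be found in the camera images.
- stand: fixed stand of the carousel with a clear dust cover edged in aluminium. Origin on the turning axis, at worktop level; its -x axis points out of the open front (towards the robot), z up. Back panel 180 mm behind the axis; side panels 184 mm to each side, from the axis backwards only, so the front half of both sides is open. Roof 376 mm wide.
- cover_edge (a point): middle of the lower front edge of the cover's roof: 190 mm above the worktop, 109 mm in front of the axis. It overhangs a vial standing at the front, so a tool pointing straight down cannot get at that; one tilted 30 to 40 degrees, entering forward and down from the robot's side, can.
- carousel: turntable in the stand: white disc of radius 166 mm. Origin on the turning axis at the height of the compartment floors (24 mm above the worktop), z up. Four compartments, centres 100 mm from the axis along its +x, +y, -x and -y axes, between radial dividers 12 mm high, from 33 to 137 mm radius; hub of radius 34 mm, 39 mm high. Starts up to 0.3 rad off square.
- carousel_top (a point): centre of the hub's top, 39 mm above the compartment floors. On the disc stand four round steel pegs to turn it by: 14 mm diameter, 48 mm high, 150 mm from the axis, half-way between the compartments (45 degrees off the carousel's x and y axes). It turns either way, damped (1.2 N m per rad/s plus 0.15 N m of friction), and stays where left; jerking it topples the vials.
- vial_c_mid (a point): centre of the largest vial: brown glass, 32 mm diameter, 62 mm high, with a blue cap (20 mm diameter collar at the top); the point lies on its axis, 31 mm above its underside. Stands loose in one of the side or back compartments. Weight about 30 g.
- vial_a: small clear vial, 25 mm diameter, 52 mm high, loose in a compartment; origin at the centre of its underside, z up
- vial_b: small clear vial, 25 mm diameter, 50 mm high, loose in a compartment; origin at the centre of its underside, z up
- dropper_bottle: white dropper bottle, 44 mm diameter, 98 mm high, loose in the compartment that starts near the front; origin at the centre of its underside, z up
- tray: fixed shallow open steel tray, 150 mm (its x) by 130 mm (its y), 15 mm high, walls and floor 3 mm thick; origin at the centre of its underside, z up
- carton_suture: loose flat carton, 55 x 110 x 30 mm, beyond the tray; origin at the centre of its underside
- sample_cup_0: loose sample cup with a red lid, 60 mm across, 64 mm high, to the left of the carousel; origin at the centre of its underside
Not all that is in view belongs to the job. Leave any green or purple look-alike of the dropper_bottle alone.

How it is judged:
On the way:
1. the largest vial's compartment is turned to the middle of the open front, the vial standing in it untouched (x of vial_c_mid in the frame of stand below -0.07 m and y of vial_c_mid in the frame of stand between -0.035 and 0.035 m and z of vial_c_mid in the frame of stand below 0.062 m and angle between vial_c_mid's own z axis and vertical below 0.15 rad and contact force between the fingers and vial_c below 0.1 N), for 0.4 s.
At the end, for the whole second after the job is handed in: the largest vial stands upright (within 7 degrees) and at rest on the floor of the steel tray, between its walls; the two small vials and the dropper bottle stand upright (within 8 degrees) on the carousel's floor, within 150 mm of its axis; the carousel is at rest (x of vial_c_mid in the frame of tray between -0.062 and 0.062 m and y of vial_c_mid in the frame of tray between -0.052 and 0.052 m and z of vial_c_mid in the frame of tray below 0.04 m and angle between vial_c_mid's own z axis and vertical below 0.12 rad and contact force between vial_c and tray above 0.05 N and linear speed of vial_c below 0.02 m/s and angular speed of carousel below 0.1 rad/s and angle between each of vial_a, vial_b, dropper_bottle's own z axis and vertical below 0.15 rad and horizontal distance between each of vial_a, vial_b, dropper_bottle and carousel below 0.15 m and height (world z) of vial_a between 0.018 and 0.03 m and height (world z) of vial_b between 0.018 and 0.03 m and height (world z) of dropper_bottle between 0.018 and 0.03 m); the robot touches nothing.
It fails at once if the largest vial is tipped over (more than 45 degrees) (angle between vial_c_mid's own z axis and vertical above 0.785 rad).
It fails at once if the largest vial is dropped (moves faster than 0.5 m/s while the fingers do not touch it) (contact force between the fingers and vial_c below 0.02 N and linear speed of vial_c above 0.5 m/s).
It fails at once if another vial or the bottle on the carousel is knocked over (angle between any of vial_a, vial_b, dropper_bottle's own z axis and vertical above 0.6 rad).
It fails at once if a bystander (carton, sample cup) is moved more than 25 mm (distance of any of carton_suture, sample_cup_0 from where it was at the start of the episode above 0.025 m).
It also fails if it takes over 72 s, if anything falls off the work surface, if the arm or the gripper's body presses on something with over 40 N, if the wrist force passes 120 N, or if a joint passes its speed limit or range.

### The arm

A 6-joint arm with a two-finger parallel gripper is mounted at the origin on a cart in front of the work surface, level with it; the furniture and walls round the work are solid. World frame = base frame: x ahead of the robot, y to its left, z up, the work surface at z = 0. Lengths are in m, angles in rad, forces in N, time in s.
With the tool pointing down it reaches from about 0.35 to 0.975 m from the base axis. Payload 4.9 kg.
Tool frame: the origin (TCP) lies on the centre line of the jaws, within the pads' length; the fingertips stand 8 mm ahead of it and the grasp point (between the pads) lies 11 mm behind it (manip.nose_length is the distance from the TCP to the fingertips, in m); z points along the fingers, x is the direction in which the jaws open and shut, and the axes are right-handed (so a half turn about z gives the same grasp; the last joint's range is limited). The gripper opens to 85 mm and grips with 20 to 120 N. Pads are 22 mm wide; open, the fingers measure 114 mm over their backs; the gripper's body (76 mm by 85 mm) begins 54 mm behind the grasp point. The pads swing forward as they close: fully open they stand 13 mm farther back than shut.
Start: joints at [-1.41, 0.053, 1.613, -0, 1.476, -0.119], TCP at [0.173, -0.601, 0.239] pointing down, gripper open.
Joint ranges: [-3.01, 3.01], [-1.01, 2.22], [0.06, 2.58], [-1.02, 4.17], [0.09, 2.62], [-3.14, 3.14]. Speed limits (rad/s): [2.57, 2.57, 3.14, 3.14, 3.14, 3.14].

### API

Orientations are given as a unit quaternion [w, x, y, z].
In Python, from plant import manip gives the robot as it stands.
- The arm moves only by the shell command python3 -m handwheel 'ROWS' [OPENING]. ROWS is JSON, a list of rows, each an object of numbers: "dx", "dy", "dz": the shift along the tool's x, y, z in m; "ax", "ay", "az": the turn, a rotation vector about the tool's x, y, z in rad. In form: [{"dx": .., "dy": .., "dz": .., "ax": .., "ay": .., "az": ..}, ...]. A call has 1 to 5 rows; each row is the pose to reach, as a shift and turn from the pose commanded when the call began, along the tool's axes at that moment; what a row does not reach only later rows make up. A row lasts 1/8 s, in which the tool goes at most 62.5 mm and 10.7 degrees, less where a joint would pass 70% of its speed; a pose out of reach is approached as far as the arm can. A call with a gripper value outside its range is refused whole. OPENING is the closure in counts, from 0 (fully open) to 255 (shut), set as the call begins (- or left out, the last holds). The fingers move at their own pace and stop on an object; the grip force is fixed at half the most. Time passes only in rows, so rows that repeat a pose let the fingers close. It gives the time, the measured TCP pose, the force and the opening at its end, in the units of the state.
- manip.state(): the state, without advancing time (a new reading comes with each control period).
- manip.grab_frame(name): name is "side" or "top" or "wrist"; returns a dict with "image" (480x640x3 uint8, blue, green, red), "z_map" (480x640 float32, m along the optical axis (not along the pixel's ray), 0 where there is no reading), "K" (3x3 intrinsics, pixels), "xyz" and "rotation" of the camera in the world. Camera axes: x right, y up, looking along -z (the intrinsics and any distortion apply to the point x, -y, -z); pixel columns grow to the right and rows downward; lengths in m; the calibration is good to about 2 mm. A picture is of the moment at which its call begins.
- manip.job_done(): hands the job in, once; it reports no verdict.
The state is a dict: "time": time; "joint_pos": joint angles; "joint_vel": joint speeds; "joint_efforts": joint torques, N m; "tool_pos": TCP position; "tool_rot": TCP orientation; "contact_force": force on the tool from outside, world axes, zero at the start; "ft_torque": the same for the moment, N m; "gripper_width": opening from 0.0 (shut) to 1.0 (fully open).
Only numpy, scipy, OpenCV 4.12 (cv2) and the standard library are available. Lean on these libraries where they do the work, as an engineer would, in place of code of your own. Each camera call takes 0.05 s, during which the arm holds its last target.

## Working session

There is one attempt and no reset: what is moved stays moved. The work goes in short steps, Python scripts to look and compute and a shell command to move; the robot and the scene stay as the last step left them, time stands still between calls to the robot, and variables do not carry over. Pictures are saved under pics/ and viewed, and the job is handed in when it is done.

```bash
ls; mkdir -p pics; cat > h.py <<'E'
import numpy as np, cv2
from scipy.spatial.transform import Rotation as R
from plant import manip
def rot(f):
    r=np.array(f["rotation"],float)
    if r.shape==(3,3): return r
    r=r.ravel()
    return R.from_quat([r[1],r[2],r[3],r[0]]).as_matrix()
def cloud(f):
    z=f["z_map"];K=np.array(f["K"]);v,u=np.mgrid[:z.shape[0],:z.shape[1]]
    p=np.stack([(u-K[0,2])*z/K[0,0],-(v-K[1,2])*z/K[1,1],-z],-1)
    w=p@rot(f).T+np.array(f["xyz"]); w[z==0]=np.nan
    return w
def pix(f,P):
    K=np.array(f["K"]);c=(np.atleast_2d(P)-np.array(f["xyz"]))@rot(f)
    return np.stack([K[0,0]*c[:,0]/-c[:,2]+K[0,2],K[1,1]*-c[:,1]/-c[:,2]+K[1,2]],-1)
def ray_z(f,u,v,z):
    K=np.array(f["K"]);d=rot(f)@np.array([(u-K[0,2])/K[0,0],-(v-K[1,2])/K[1,1],-1.]);o=np.array(f["xyz"])
    return o+d*(z-o[2])/d[2]
E
python3 - <<'E'
from h import *
for n in("side","top","wrist"):
    f=manip.grab_frame(n); cv2.imwrite(f"pics/{n}0.png",f["image"]); print(n,f["K"],f["xyz"],f["rotation"],[k for k in f])
    np.savez(f"{n}0.npz",**f)
print(manip.state(),manip.nose_length)
E
```

```text
pics
side [[446.10277962   0.         308.52832331]
 [  0.         446.10277962 237.91092556]
 [  0.           0.           1.        ]] [0.05304687 0.90712762 0.54689073] [-0.23070271 -0.14311408  0.53750329  0.79836385] ['image', 'z_map', 'K', 'xyz', 'rotation']
top [[581.40239958   0.         315.39241192]
 [  0.         581.40239958 238.24463547]
 [  0.           0.           1.        ]] [-0.56107961  0.2172567   1.56049027] [-0.60691072 -0.20822339  0.2541281   0.72368592] ['image', 'z_map', 'K', 'xyz', 'rotation']
wrist [[347.55246929   0.         317.400925  ]
 [  0.         347.55246929 237.00978272]
 [  0.           0.           1.        ]] [ 0.24856789 -0.57834264  0.37215502] [ 0.78934069 -0.12327086  0.09388636 -0.5940799 ] ['image', 'z_map', 'K', 'xyz', 'rotation']
{'time': 0.15, 'joint_pos': array([-1.41000545e+00,  5.32651701e-02,  1.61400779e+00, -2.07676570e-05,
        1.47597958e+00, -1.18981508e-01]), 'joint_vel': array([-0.00149753, -0.00233887, -0.00322873, -0.00046153,  0.00109382,
       -0.00022232]), 'joint_efforts': array([ 6.77841399e-04, -3.94239306e+01, -3.70721805e+01, -1.25176070e-04,
        4.64370401e-03,  7.55717451e-06]), 'tool_pos': array([ 0.17251408, -0.6002191 ,  0.2382908 ]), 'tool_rot': array([-5.67003331e-04,  7.98792186e-01, -6.01606478e-01, -6.06152377e-04]), 'contact_force': array([ 0.52948305, -0.09443229, -0.68226508]), 'ft_torque': array([ 0.00396348,  0.02199853, -0.00787015]), 'gripper_width': 0.9999889266227883} 0.008
```

View pics/side0.png

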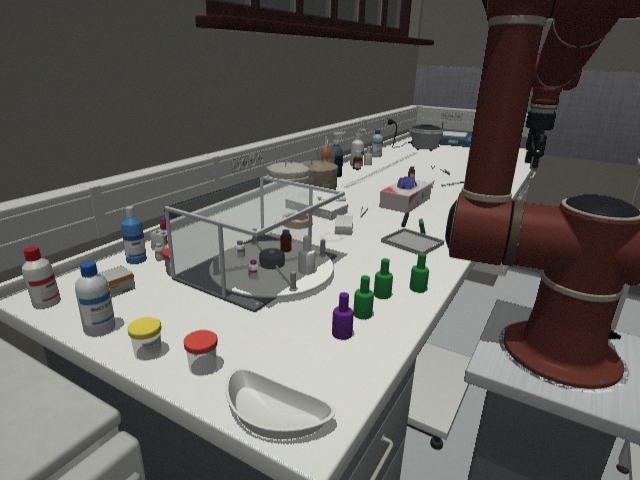

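View pics/top0.png

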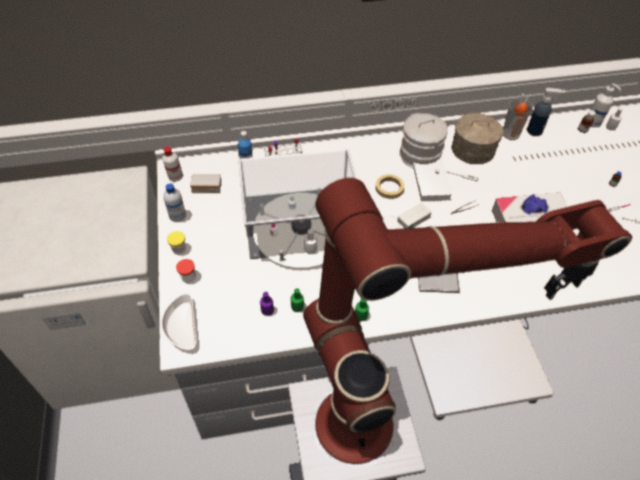

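View pics/wrist0.png

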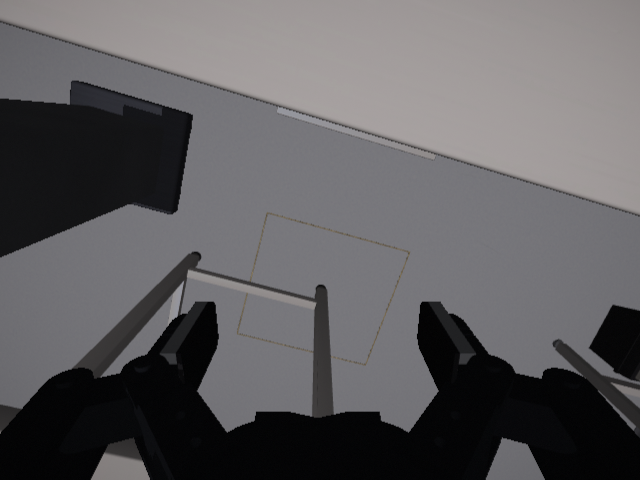

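```bash
python3 - <<'E'
from h import *
a=cv2.imread("pics/side0.png");cv2.imwrite("pics/side0z.png",cv2.resize(a[165:310,150:360],None,fx=3.8,fy=3.8,interpolation=cv2.INTER_CUBIC))
a=cv2.imread("pics/top0.png");cv2.imwrite("pics/top0z.png",cv2.resize(a[140:320,230:480],None,fx=3.2,fy=3.2,interpolation=cv2.INTER_CUBIC))
f=np.load("side0.npz");w=cloud(f)
for n,(u,v) in dict(hub=(272,258),brown=(286,243),bottle=(307,262),peg=(293,280),redcap=(253,270),cl=(241,248),peg2=(322,247),tray=(413,240),corner=(345,192),cornerL=(224,220),roofback=(262,180),cup=(200,352),carton=(400,195)).items(): print(n,w[v,u].round(3))
f=np.load("top0.npz");w=cloud(f);print("top")
for n,(u,v) in dict(hub=(302,226),bottle=(311,242),peg=(282,255),front=(285,219),tray=(438,280),greenR=(362,310)).items(): print(n,w[v,u].round(3))
E
```

```text
hub [0.675 0.056 0.055]
brown [ 0.703 -0.051  0.053]
bottle [0.581 0.034 0.06 ]
peg [0.563 0.126 0.055]
redcap [0.671 0.139 0.056]
cl [0.779 0.054 0.057]
peg2 [ 0.606 -0.086  0.052]
tray [ 0.445 -0.39   0.005]
corner [ 0.874 -0.754  0.002]
cornerL [0.701 0.199 0.198]
roofback [ 0.835 -0.119  0.2  ]
cup [0.55  0.445 0.055]
carton [ 0.594 -0.653  0.063]
top
hub [0.668 0.032 0.056]
bottle [0.577 0.017 0.081]
peg [0.559 0.115 0.057]
front [0.59  0.096 0.196]
tray [ 0.414 -0.373  0.001]
greenR [ 0.314 -0.093  0.057]
```

View pics/side0z.png

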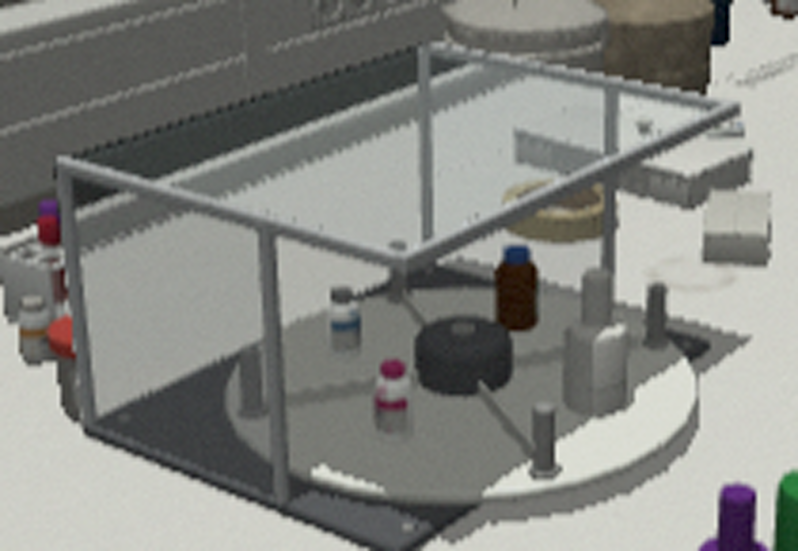

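View pics/top0z.png

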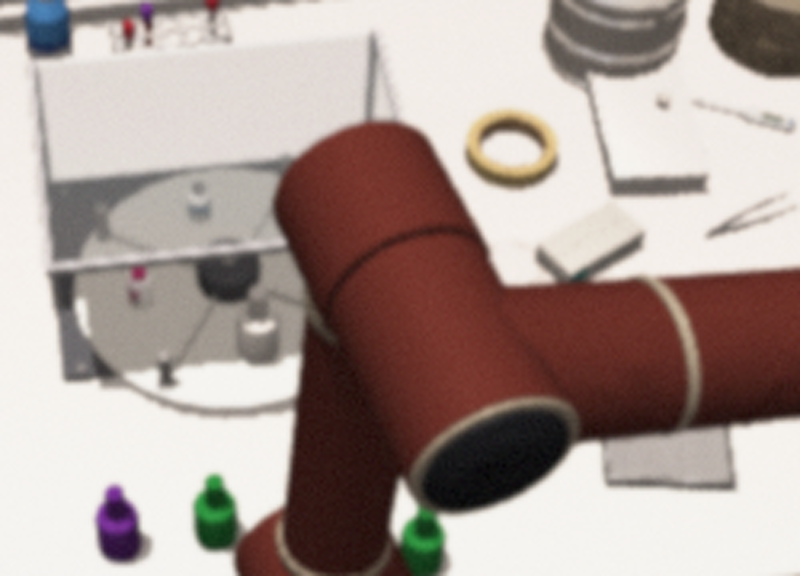

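```bash
python3 - <<'E'
from h import *
f=np.load("side0.npz")
s=lambda x,y:(150+x/3.8-.4,165+y/3.8-.4)
for n,(x,y,z) in dict(FL=(403,260,.193),FR=(738,106,.193),BL=(64,160,.193),BR=(425,47,.193),hub=(464,333,.063),vialc=(517,253,.086),vialcbot=(517,325,.026),vbot=(597,272,.122),bottlebase=(597,405,.026),a=(343,292,.075),b=(393,366,.075),p1=(543,407,.072),p2=(656,287,.072),p3=(250,348,.072),p4=(398,247,.072)).items(): print(n,ray_z(f,*s(x,y),z).round(4))
f=np.load("top0.npz")
t=lambda x,y:(230+x/3.2-.4,140+y/3.2-.4)
print("top")
for n,(x,y,z) in dict(FL=(54,268,.193),BL=(37,65,.193),BR=(372,35,.193),hub=(228,255,.063),p1=(163,360,.072),bottle=(259,293,.122),p4=(101,210,.072),trayBR=(735,487,.015),trayBL=(608,486,.015)).items(): print(n,ray_z(f,*t(x,y),z).round(4))
E
```

```text
FL [0.6027 0.2117 0.193 ]
FR [ 0.5871 -0.1656  0.193 ]
BL [0.8897 0.1967 0.193 ]
BR [ 0.8735 -0.1672  0.193 ]
hub [0.6865 0.0403 0.063 ]
vialc [ 0.7082 -0.0568  0.086 ]
vialcbot [ 0.7105 -0.0602  0.026 ]
vbot [0.594 0.017 0.122]
bottlebase [0.5899 0.0203 0.026 ]
a [0.7835 0.0522 0.075 ]
b [0.6784 0.1293 0.075 ]
p1 [0.5689 0.1195 0.072 ]
p2 [ 0.6069 -0.0874  0.072 ]
p3 [0.7778 0.1549 0.072 ]
p4 [ 0.8102 -0.0452  0.072 ]
top
FL [0.5957 0.214  0.193 ]
BL [0.8748 0.2027 0.193 ]
BR [ 0.8599 -0.153   0.193 ]
hub [0.6922 0.0314 0.063 ]
p1 [0.56   0.1188 0.072 ]
bottle [0.5887 0.0163 0.122 ]
p4 [0.7698 0.1559 0.072 ]
trayBR [ 0.3501 -0.4203  0.015 ]
trayBL [ 0.3729 -0.2966  0.015 ]
```

```bash
python3 - <<'E'
from h import *
a=cv2.imread("pics/side0.png");cv2.imwrite("pics/side0t.png",cv2.resize(a[180:350,310:480],None,fx=3.5,fy=3.5,interpolation=cv2.INTER_CUBIC))
a=cv2.imread("pics/side0.png");cv2.imwrite("pics/side0c.png",cv2.resize(a[160:240,260:410],None,fx=5,fy=5,interpolation=cv2.INTER_CUBIC))
E
```

```text
(no output)
```

View pics/side0t.png

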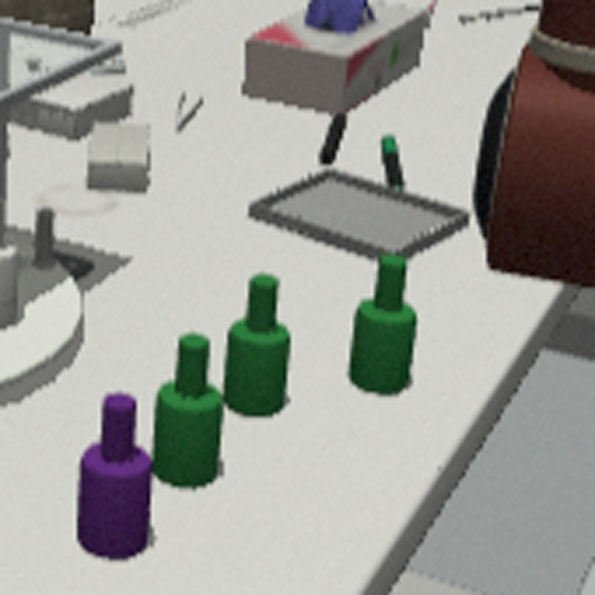

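View pics/side0c.png

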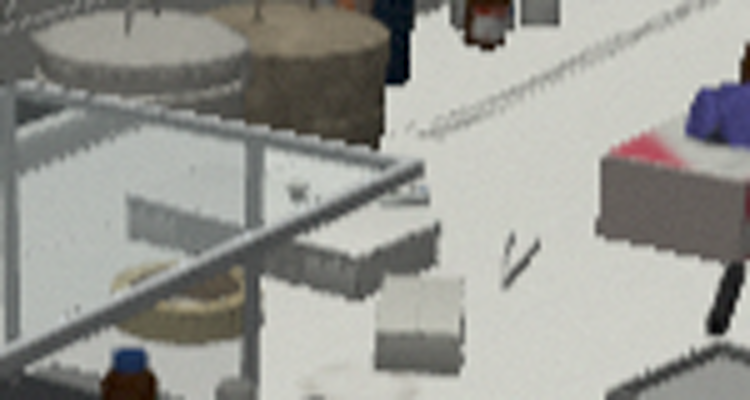

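```bash
python3 - <<'E'
from h import *
f=np.load("side0.npz")
s=lambda x,y:(310+x/3.5-.4,180+y/3.5-.4)
for n,(x,y,z) in dict(purple=(120,400,.1),g1=(194,340,.1),g2=(263,280,.1),g3=(392,260,.1),pb=(115,545,0.0),g3b=(382,380,0),trN=(250,208,.015),trF=(332,172,.015),trR=(468,216,.015),trNear=(398,250,.015),car1=(93,155,.03),car2=(150,155,.03),car3=(100,122,.03),car4=(148,122,.03)).items(): print(n,ray_z(f,*s(x,y),z).round(4))
s0=manip.state();q=s0['tool_rot'];Rt=R.from_quat([q[1],q[2],q[3],q[0]]).as_matrix();print(Rt.round(3))
t=np.deg2rad(38)
for yaw in (0.,):
    c,s_=np.cos(yaw),np.sin(yaw)
    z=np.array([np.sin(t)*c,np.sin(t)*s_,-np.cos(t)]);x=np.array([-s_,c,0]);y=np.cross(z,x)
    Rd=np.stack([x,y,z],1)
    print((R.from_matrix(Rt.T@Rd)).as_rotvec())
    # intermediate: pointing down
    z=np.array([0,0,-1.]);Rd=np.stack([x,np.cross(z,x),z],1); print(R.from_matrix(Rt.T@Rd).as_rotvec())
for P in ([.42,-.12,.26],[.42,-.12,.2]): print(Rt.T@(np.array(P)-s0['tool_pos']))
E
```

```text
purple [0.3975 0.1912 0.1   ]
g1 [0.3935 0.0985 0.1   ]
g2 [ 0.3917 -0.0082  0.1   ]
g3 [ 0.3289 -0.0898  0.1   ]
pb [0.3961 0.1896 0.    ]
g3b [ 0.3281 -0.1008  0.    ]
trN [ 0.5249 -0.3183  0.015 ]
trF [ 0.4951 -0.4463  0.015 ]
trR [ 0.3553 -0.411   0.015 ]
trNear [ 0.3838 -0.3024  0.015 ]
car1 [ 0.687  -0.3219  0.03  ]
car2 [ 0.6424 -0.3526  0.03  ]
car3 [ 0.7257 -0.4088  0.03  ]
car4 [ 0.6859 -0.4363  0.03  ]
[[ 0.276 -0.961 -0.   ]
 [-0.961 -0.276  0.002]
 [-0.002 -0.    -1.   ]]
[-0.13405377  0.93594567 -2.71793677]
[-2.39742974e-03  8.00039475e-05 -2.86181738e+00]
[-0.39324189 -0.370474   -0.02099475]
[-0.39314286 -0.37046341  0.03900517]
```

```bash
cat > d.py <<'E'
import sys
from h import *
# usage: d.py x y z tilt_deg yaw_deg : delta in current tool axes
x,y,z_,t,yaw=[float(a) for a in sys.argv[1:6]]
def pose(t,yaw):
    t,yaw=np.deg2rad([t,yaw]);c,s=np.cos(yaw),np.sin(yaw)
    z=np.array([np.sin(t)*c,np.sin(t)*s,-np.cos(t)]);xx=np.array([-s,c,0]);return np.stack([xx,np.cross(z,xx),z],1)
s=manip.state();q=s['tool_rot'];Rt=R.from_quat([q[1],q[2],q[3],q[0]]).as_matrix()
Rd=pose(t,yaw)
print("t",round(s['time'],2),"pos",s['tool_pos'].round(4),"tilt/yaw",np.rad2deg(np.arccos(-Rt[2,2])).round(1),np.rad2deg(np.arctan2(-Rt[0,0],Rt[1,0])).round(1),"F",s['contact_force'].round(1),"g",round(s['gripper_width'],3),"j",s['joint_pos'].round(2))
print("d",(Rt.T@(np.array([x,y,z_])-s['tool_pos'])).round(4),"a",R.from_matrix(Rt.T@Rd).as_rotvec().round(4))
E
python3 -m handwheel '[{"dx":-0.08,"dy":-0.07,"dz":-0.02,"az":-0.18},{"dx":-0.1,"dy":-0.1,"dz":-0.02,"az":-0.36},{"dx":-0.14,"dy":-0.14,"dz":-0.02,"az":-0.54},{"dx":-0.18,"dy":-0.18,"dz":-0.02,"az":-0.72},{"dx":-0.22,"dy":-0.22,"dz":-0.02,"az":-0.9}]' 0; python3 d.py .42 -.12 .26 0 0
```

```text
t 0.15 pos [ 0.1725 -0.6002  0.2383] tilt/yaw 0.1 -164.0 F [ 0.5 -0.1 -0.7] g 1.0 j [-1.41  0.05  1.61 -0.    1.48 -0.12]
d [-0.3932 -0.3705 -0.021 ] a [-2.4000e-03  1.0000e-04 -2.8618e+00]invalid input at $[0]: expected keys dx, dy, dz, ax, ay, az
```

All six keys are needed.

```bash
python3 -m handwheel '[{"dx":-0.04,"dy":-0.04,"dz":-0.02,"ax":0,"ay":0,"az":-0.18},{"dx":-0.08,"dy":-0.08,"dz":-0.02,"ax":0,"ay":0,"az":-0.36},{"dx":-0.12,"dy":-0.12,"dz":-0.02,"ax":0,"ay":0,"az":-0.54},{"dx":-0.16,"dy":-0.16,"dz":-0.02,"ax":0,"ay":0,"az":-0.72},{"dx":-0.2,"dy":-0.2,"dz":-0.02,"ax":0,"ay":0,"az":-0.9}]' 0; python3 d.py .42 -.12 .26 0 0
```

```text
time: 0.78
tool_pos: [0.3101, -0.3514, 0.259]
tool_rot: [-0.0, 0.981, -0.192, 0.0]
contact_force: [0.5, -0.1, 0.8]
gripper_width: 0.998
t 0.78 pos [ 0.3101 -0.3514  0.259 ] tilt/yaw 0.0 -112.1 F [ 0.5 -0.1  0.8] g 0.998 j [-1.01 -0.35  1.94  0.    1.55 -0.62]
d [ 0.0148 -0.2558 -0.0009] a [-2.0000e-04 -3.0000e-04 -1.9564e+00]
```

```bash
python3 -m handwheel '[{"dx":0,"dy":-0.05,"dz":0,"ax":0,"ay":0,"az":-0.18},{"dx":0.01,"dy":-0.1,"dz":0,"ax":0,"ay":0,"az":-0.36},{"dx":0.01,"dy":-0.15,"dz":0,"ax":0,"ay":0,"az":-0.54},{"dx":0.01,"dy":-0.2,"dz":0,"ax":0,"ay":0,"az":-0.72},{"dx":0.015,"dy":-0.255,"dz":0,"ax":0,"ay":0,"az":-0.9}]' 160; python3 d.py .45 -.12 .26 38 0
```

```text
time: 1.4
tool_pos: [0.4208, -0.1217, 0.2592]
tool_rot: [0.0, 0.967, 0.254, 0.0]
contact_force: [0.9, -0.5, -0.7]
gripper_width: 0.372
t 1.4 pos [ 0.4208 -0.1217  0.2592] tilt/yaw 0.0 -60.5 F [ 0.9 -0.5 -0.7] g 0.372 j [-0.45 -0.43  2.   -0.    1.57 -0.97]
d [ 0.0262  0.0129 -0.0008] a [-0.5989  0.3499 -1.016 ]
```

```bash
python3 -m handwheel '[{"dx":0.005,"dy":0.003,"dz":0,"ax":-0.09,"ay":0.052,"az":-0.152},{"dx":0.01,"dy":0.006,"dz":0,"ax":-0.18,"ay":0.105,"az":-0.305},{"dx":0.015,"dy":0.009,"dz":0,"ax":-0.27,"ay":0.157,"az":-0.457},{"dx":0.02,"dy":0.012,"dz":0,"ax":-0.36,"ay":0.21,"az":-0.61},{"dx":0.026,"dy":0.013,"dz":0,"ax":-0.45,"ay":0.262,"az":-0.762}]' 160; python3 d.py .45 -.12 .26 38 0
```

```text
time: 2.02
tool_pos: [0.4497, -0.1215, 0.2592]
tool_rot: [0.179, 0.772, 0.583, 0.178]
contact_force: [-0.8, 0.1, 0.0]
gripper_width: 0.376
t 2.02 pos [ 0.4497 -0.1215  0.2592] tilt/yaw 29.3 -14.9 F [-0.8  0.1  0. ] g 0.376 j [-0.54 -0.74  2.25  0.2   1.17 -1.87]
d [ 0.0016  0.0002 -0.0007] a [-0.1467  0.0894 -0.2527]
```

```bash
python3 -m handwheel '[{"dx":0,"dy":0,"dz":0,"ax":-0.08,"ay":0.045,"az":-0.13},{"dx":0,"dy":0,"dz":0,"ax":-0.15,"ay":0.087,"az":-0.254},{"dx":0,"dy":0,"dz":0,"ax":-0.15,"ay":0.087,"az":-0.254}]' 160; python3 d.py .51 -.12 .18 38 0
python3 - <<'E'
from h import *
for n in("wrist","top"):
    f=manip.grab_frame(n); cv2.imwrite(f"pics/{n}1.png",f["image"]); np.savez(f"{n}1.npz",**f)
E
```

```text
time: 2.4
tool_pos: [0.4488, -0.1224, 0.258]
tool_rot: [0.231, 0.672, 0.666, 0.229]
contact_force: [0.4, -0.2, 0.4]
gripper_width: 0.372
t 2.4 pos [ 0.4488 -0.1224  0.258 ] tilt/yaw 37.9 -0.5 F [ 0.4 -0.2  0.4] g 0.372 j [-0.65 -0.84  2.34  0.42  1.12 -2.29]
d [0.0029 0.0004 0.0992] a [-0.0015  0.0053 -0.0077]
```

View pics/wrist1.png

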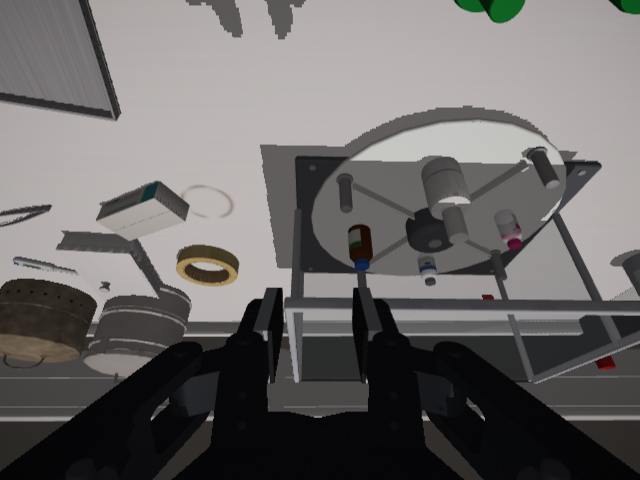

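View pics/top1.png

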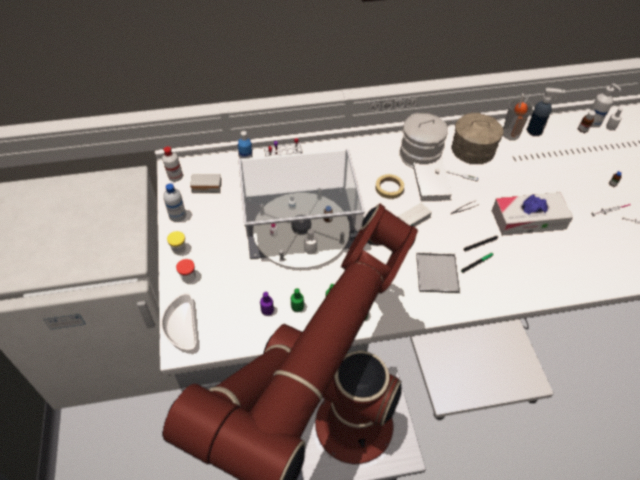

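```bash
python3 - <<'E'
from h import *
a=cv2.imread("pics/top1.png");cv2.imwrite("pics/top1z.png",cv2.resize(a[140:300,230:470],None,fx=3.3,fy=3.3,interpolation=cv2.INTER_CUBIC))
a=cv2.imread("pics/wrist1.png");cv2.imwrite("pics/wrist1z.png",cv2.resize(a[90:390,250:640],None,fx=2,fy=2,interpolation=cv2.INTER_CUBIC))
E
```

```text
(no output)
```

View pics/top1z.png

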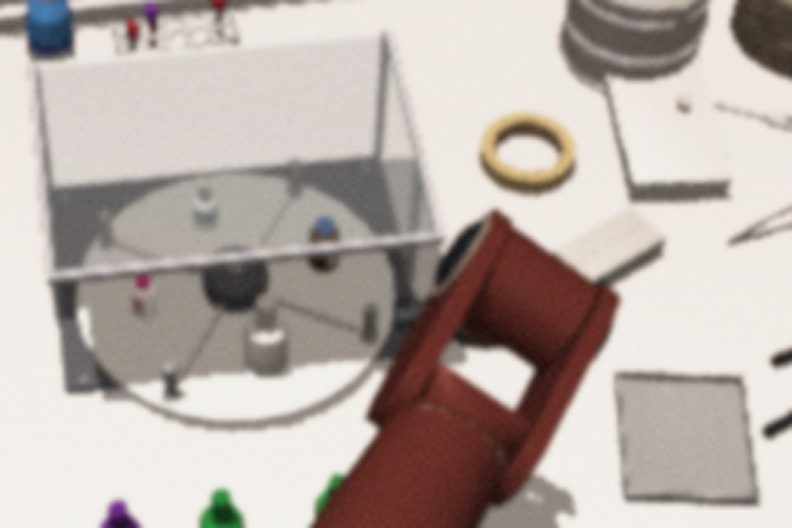

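View pics/wrist1z.png

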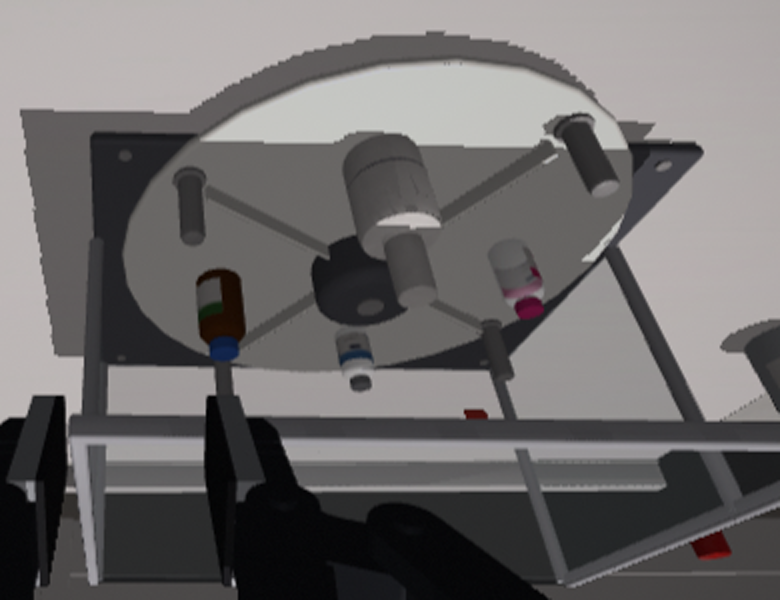

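```bash
python3 - <<'E'
from h import *
f=np.load("wrist1.npz")
s=lambda x,y:(250+x/2-.3,90+y/2-.3)
for n,(x,y,z) in dict(edgeR=(72,418,.19),edgeL=(780,427,.19),peg2=(193,239,.072),peg1=(605,190,.072),peg3=(503,376,.072),vialc=(223,352,.086),vialcbase=(217,277,.024),plFR=(93,135,0.003),plFL=(702,148,.003)).items(): print(n,ray_z(f,*s(x,y),z).round(4))
f=np.load("top1.npz")
t=lambda x,y:(230+x/3.3-.4,140+y/3.3-.4)
print("top")
for n,(x,y,z) in dict(FL=(53,276,.193),FR=(441,240,.193),BL=(38,66,.193),BR=(384,36,.193),hub=(236,265,.063),p1=(170,372,.072),p2=(369,310,.072),p3=(105,215,.072),p4=(295,165,.072),bottle=(266,303,.122),vc=(323,224,.086),tBL=(616,375,.015),tBR=(744,378,.015),tFR=(757,501,.015),tFL=(626,500,.015)).items(): print(n,ray_z(f,*t(x,y),z).round(4))
E
```

```text
edgeR [ 0.5835 -0.1506  0.19  ]
edgeL [0.5963 0.1638 0.19  ]
peg2 [ 0.6074 -0.0912  0.072 ]
peg1 [0.5697 0.1164 0.072 ]
peg3 [0.7734 0.1515 0.072 ]
vialc [ 0.7101 -0.0658  0.086 ]
vialcbase [ 0.7107 -0.0656  0.024 ]
plFR [ 0.5939 -0.1485  0.003 ]
plFL [0.6079 0.2223 0.003 ]
top
FL [0.5966 0.2164 0.193 ]
FR [ 0.5782 -0.1483  0.193 ]
BL [0.8763 0.2027 0.193 ]
BR [ 0.86   -0.1534  0.193 ]
hub [0.6893 0.031  0.063 ]
p1 [0.5588 0.1171 0.072 ]
p2 [ 0.6014 -0.089   0.072 ]
p3 [0.7718 0.1548 0.072 ]
p4 [ 0.8079 -0.0519  0.072 ]
bottle [0.5878 0.0175 0.122 ]
vc [ 0.7091 -0.0627  0.086 ]
tBL [ 0.5209 -0.329   0.015 ]
tBR [ 0.4951 -0.4552  0.015 ]
tFR [ 0.3516 -0.4198  0.015 ]
tFL [ 0.3744 -0.2961  0.015 ]
```

```bash
python3 d.py .529 -.0905 .148 38 0
```

```text
t 2.5 pos [ 0.4496 -0.122   0.2594] tilt/yaw 38.0 -0.5 F [ 0.2  0.4 -0.3] g 0.372 j [-0.65 -0.84  2.33  0.42  1.12 -2.29]
d [ 0.0322 -0.0061  0.1365] a [-0.0008  0.005  -0.0063]
```

```bash
python3 -m handwheel '[{"dx":0.008,"dy":-0.001,"dz":0.034,"ax":0,"ay":0.005,"az":-0.006},{"dx":0.016,"dy":-0.003,"dz":0.068,"ax":0,"ay":0.005,"az":-0.006},{"dx":0.024,"dy":-0.005,"dz":0.1,"ax":0,"ay":0.005,"az":-0.006},{"dx":0.032,"dy":-0.006,"dz":0.13,"ax":0,"ay":0.005,"az":-0.006},{"dx":0.032,"dy":-0.006,"dz":0.137,"ax":0,"ay":0.005,"az":-0.006}]' 160; python3 d.py .6065 -.0905 .05 38 0
python3 - <<'E'
from h import *
f=manip.grab_frame("wrist"); cv2.imwrite("pics/wrist2.png",f["image"]); np.savez("wrist2.npz",**f)
print(pix(f,[[.6065,-.0905,.072],[.6065,-.0905,.03]]))
E
```

```text
time: 3.12
tool_pos: [0.5294, -0.0888, 0.1454]
tool_rot: [0.228, 0.668, 0.67, 0.23]
contact_force: [-1.2, 0.3, -0.6]
gripper_width: 0.371
t 3.12 pos [ 0.5294 -0.0888  0.1454] tilt/yaw 37.8 0.2 F [-1.2  0.3 -0.6] g 0.371 j [-0.44 -0.47  2.32  0.41  0.73 -2.24]
d [-0.0022  0.0025  0.1226] a [-0.0043 -0.0038  0.0023]
[[313.89401878 259.60496136]
 [314.11321768 214.69484634]]
```

View pics/wrist2.png

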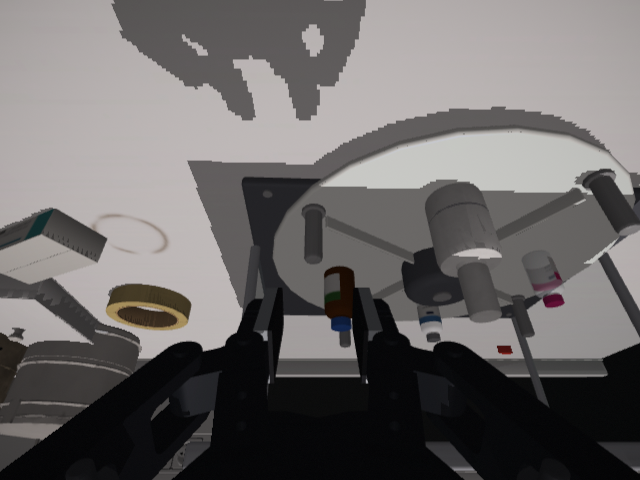

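```bash
python3 -m handwheel '[{"dx":-0.002,"dy":0,"dz":0.025,"ax":0,"ay":0,"az":0},{"dx":-0.002,"dy":0.001,"dz":0.05,"ax":0,"ay":0,"az":0},{"dx":-0.002,"dy":0.002,"dz":0.075,"ax":0,"ay":0,"az":0},{"dx":-0.002,"dy":0.002,"dz":0.1,"ax":0,"ay":0,"az":0},{"dx":-0.002,"dy":0.002,"dz":0.118,"ax":0,"ay":0,"az":0}]' 160; python3 d.py .6065 -.0905 .05 38 0
python3 - <<'E'
from h import *
f=manip.grab_frame("wrist"); cv2.imwrite("pics/wrist3.png",f["image"]); np.savez("wrist3.npz",**f)
E
```

```text
time: 3.8
tool_pos: [0.6051, -0.093, 0.057]
tool_rot: [0.231, 0.668, 0.669, 0.231]
contact_force: [0.1, -0.6, 0.8]
gripper_width: 0.37
t 3.8 pos [ 0.6051 -0.093   0.057 ] tilt/yaw 38.1 0.1 F [ 0.1 -0.6  0.8] g 0.37 j [-0.38 -0.08  2.19  0.53  0.46 -2.36]
d [ 0.0025 -0.0032  0.0064] a [ 0.0018 -0.0002  0.0018]
```

View pics/wrist3.png

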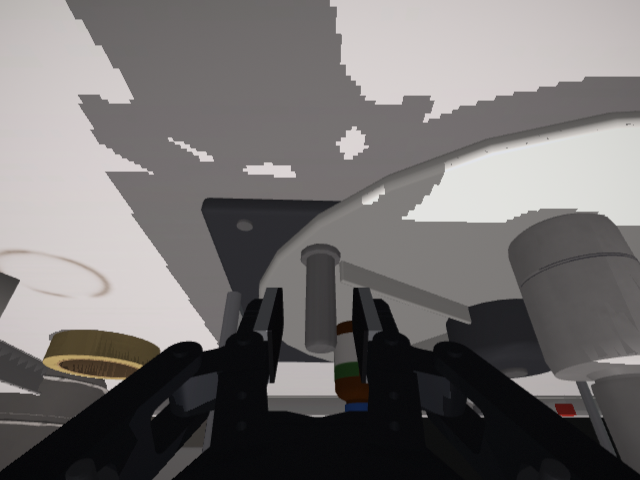

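```bash
cat > arc.py <<'E'
import sys
from h import *
from d import pose
E
cat > arc.py <<'E'
import sys
from h import *
# arc.py lead z phi1 tilt1 phi2 tilt2 ...
a=[float(x) for x in sys.argv[1:]]
lead,z0=a[:2]
def pose(t,yaw=0):
    t=np.deg2rad(t);z=np.array([np.sin(t),0,-np.cos(t)]);xx=np.array([0,1.,0]);return np.stack([xx,np.cross(z,xx),z],1)
s=manip.state();q=s['tool_rot'];Rt=R.from_quat([q[1],q[2],q[3],q[0]]).as_matrix()
print("t",round(s['time'],2),"pos",s['tool_pos'].round(4),"tilt",np.rad2deg(np.arccos(-Rt[2,2])).round(1),"F",s['contact_force'].round(1),"j",s['joint_pos'].round(2),"phi_now",np.rad2deg(np.arcsin(np.clip((s['tool_pos'][1]-lead-.032)/.15,-1,1))).round(1))
for ph,t in zip(a[2::2],a[3::2]):
    p=np.deg2rad(ph);P=np.array([.689+.15*np.cos(p),.032+.15*np.sin(p)+lead,z0])
    print(ph,"d",(Rt.T@(P-s['tool_pos'])).round(3),"a",R.from_matrix(Rt.T@pose(t)).as_rotvec().round(3))
E
python3 arc.py .009 .055 237 38 236 38 234 37 232 36.5 229 36
```

```text
t 3.85 pos [ 0.6048 -0.0928  0.0553] tilt 38.0 F [-2.   0.3 -0.5] j [-0.38 -0.08  2.19  0.53  0.46 -2.36] phi_now -63.1
237.0 d [0.008 0.002 0.002] a [-0.    -0.001  0.001]
236.0 d [0.009 0.    0.   ] a [-0.    -0.001  0.001]
234.0 d [ 0.012 -0.003 -0.002] a [ 0.017 -0.001  0.001]
232.0 d [ 0.016 -0.007 -0.005] a [ 0.026 -0.001  0.001]
229.0 d [ 0.021 -0.011 -0.008] a [ 0.035 -0.001  0.001]
```

```bash
python3 -m handwheel '[{"dx":0.006,"dy":0.001,"dz":0.001,"ax":0,"ay":0,"az":0},{"dx":0.009,"dy":0,"dz":0,"ax":0,"ay":0,"az":0},{"dx":0.012,"dy":-0.003,"dz":-0.002,"ax":0.017,"ay":0,"az":0},{"dx":0.016,"dy":-0.007,"dz":-0.005,"ax":0.026,"ay":0,"az":0},{"dx":0.021,"dy":-0.011,"dz":-0.008,"ax":0.035,"ay":0,"az":0}]' 160; python3 arc.py .009 .055 226.5 35.5 223.5 34.5 220.5 33.5 217.5 32.5 214.5 31.5
```

```text
time: 4.47
tool_pos: [0.5908, -0.0733, 0.0575]
tool_rot: [0.222, 0.671, 0.673, 0.218]
contact_force: [-5.0, -11.3, 2.7]
gripper_width: 0.371
t 4.47 pos [ 0.5908 -0.0733  0.0575] tilt 36.2 F [ -5.  -11.3   2.7] j [-0.34 -0.12  2.21  0.42  0.48 -2.23] phi_now -49.6
226.5 d [ 0.005 -0.006 -0.001] a [0.013 0.004 0.003]
223.5 d [ 0.011 -0.01  -0.004] a [0.03  0.004 0.003]
220.5 d [ 0.017 -0.014 -0.007] a [0.048 0.004 0.003]
217.5 d [ 0.023 -0.018 -0.01 ] a [0.065 0.004 0.003]
214.5 d [ 0.029 -0.022 -0.013] a [0.083 0.004 0.003]
```

```bash
python3 -m handwheel '[{"dx":0.005,"dy":-0.005,"dz":-0.002,"ax":0.013,"ay":0,"az":0},{"dx":0.011,"dy":-0.009,"dz":-0.005,"ax":0.03,"ay":0,"az":0},{"dx":0.017,"dy":-0.013,"dz":-0.008,"ax":0.048,"ay":0,"az":0},{"dx":0.023,"dy":-0.017,"dz":-0.011,"ax":0.065,"ay":0,"az":0},{"dx":0.029,"dy":-0.021,"dz":-0.014,"ax":0.083,"ay":0,"az":0}]' 160; python3 arc.py .009 .055 211.5 30.5 208.5 29.5 205.5 28.5 202.5 27.5 199.5 26.5
python3 - <<'E'
from h import *
f=manip.grab_frame("wrist"); cv2.imwrite("pics/wrist4.png",f["image"]); np.savez("wrist4.npz",**f)
E
```

```text
time: 5.1
tool_pos: [0.5651, -0.0441, 0.0562]
tool_rot: [0.193, 0.68, 0.681, 0.19]
contact_force: [-3.0, -7.2, 2.2]
gripper_width: 0.378
t 5.1 pos [ 0.5651 -0.0441  0.0562] tilt 31.4 F [-3.  -7.2  2.2] j [-0.28 -0.18  2.23  0.26  0.57 -2.03] phi_now -34.6
211.5 d [ 0.007 -0.004 -0.001] a [0.016 0.003 0.003]
208.5 d [ 0.014 -0.007 -0.003] a [0.033 0.003 0.003]
205.5 d [ 0.021 -0.01  -0.005] a [0.05  0.003 0.003]
202.5 d [ 0.028 -0.013 -0.007] a [0.068 0.003 0.003]
199.5 d [ 0.035 -0.015 -0.008] a [0.085 0.003 0.003]
```

View pics/wrist4.png

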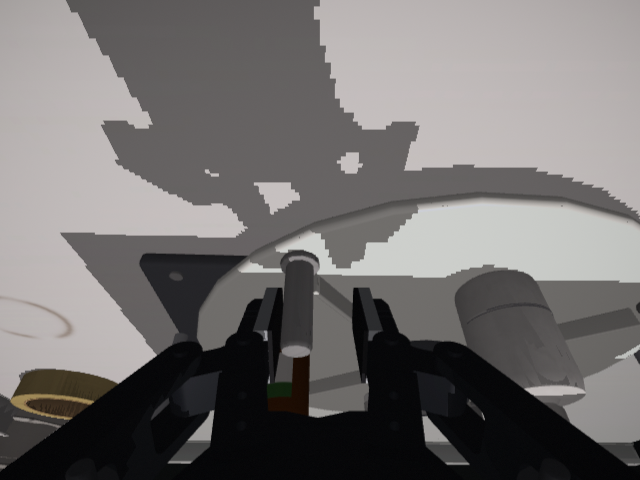

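```bash
python3 -m handwheel '[{"dx":0.006,"dy":-0.003,"dz":-0.001,"ax":0.016,"ay":0,"az":0},{"dx":0.013,"dy":-0.006,"dz":-0.003,"ax":0.033,"ay":0,"az":0},{"dx":0.02,"dy":-0.009,"dz":-0.005,"ax":0.05,"ay":0,"az":0},{"dx":0.027,"dy":-0.012,"dz":-0.007,"ax":0.068,"ay":0,"az":0},{"dx":0.034,"dy":-0.015,"dz":-0.008,"ax":0.085,"ay":0,"az":0}]' 160; python3 arc.py .009 .055 197 25.5 194 24.5 191 23.5 188 22.5 185 21.5
```

```text
time: 5.78
tool_pos: [0.548, -0.0091, 0.0547]
tool_rot: [0.163, 0.688, 0.689, 0.161]
contact_force: [-2.5, -4.8, 3.5]
gripper_width: 0.373
t 5.78 pos [ 0.548  -0.0091  0.0547] tilt 26.5 F [-2.5 -4.8  3.5] j [-0.19 -0.19  2.23  0.14  0.66 -1.86] phi_now -19.5
197.0 d [ 0.006 -0.002 -0.001] a [0.017 0.002 0.003]
194.0 d [ 0.014 -0.004 -0.002] a [0.034 0.002 0.003]
191.0 d [ 0.021 -0.005 -0.003] a [0.052 0.002 0.003]
188.0 d [ 0.029 -0.006 -0.004] a [0.069 0.002 0.003]
185.0 d [ 0.037 -0.007 -0.004] a [0.087 0.002 0.003]
```

```bash
python3 -m handwheel '[{"dx":0.007,"dy":-0.002,"dz":-0.001,"ax":0.017,"ay":0,"az":0},{"dx":0.014,"dy":-0.004,"dz":-0.002,"ax":0.034,"ay":0,"az":0},{"dx":0.021,"dy":-0.005,"dz":-0.003,"ax":0.052,"ay":0,"az":0},{"dx":0.029,"dy":-0.006,"dz":-0.004,"ax":0.069,"ay":0,"az":0},{"dx":0.037,"dy":-0.007,"dz":-0.004,"ax":0.087,"ay":0,"az":0}]' 160; python3 arc.py .009 .055 182 20.5 179 20 176 20 173 20 170 20
```

```text
time: 6.4
tool_pos: [0.5391, 0.0282, 0.0543]
tool_rot: [0.132, 0.694, 0.696, 0.13]
contact_force: [-2.5, -4.9, 1.4]
gripper_width: 0.372
t 6.4 pos [0.5391 0.0282 0.0543] tilt 21.3 F [-2.5 -4.9  1.4] j [-0.1  -0.17  2.19  0.05  0.75 -1.71] phi_now -4.9
182.0 d [ 0.008  0.    -0.001] a [0.015 0.001 0.003]
179.0 d [ 0.015  0.    -0.001] a [0.023 0.001 0.003]
176.0 d [ 0.023  0.001 -0.001] a [0.023 0.001 0.003]
173.0 d [ 0.031  0.001 -0.   ] a [0.023 0.001 0.003]
170.0 d [0.039 0.002 0.   ] a [0.023 0.001 0.003]
```

```bash
python3 -m handwheel '[{"dx":0.008,"dy":0,"dz":-0.001,"ax":0.015,"ay":0,"az":0},{"dx":0.016,"dy":0,"dz":-0.001,"ax":0.02,"ay":0,"az":0},{"dx":0.024,"dy":0.001,"dz":-0.001,"ax":0.02,"ay":0,"az":0},{"dx":0.032,"dy":0.001,"dz":0,"ax":0.02,"ay":0,"az":0},{"dx":0.04,"dy":0.002,"dz":0,"ax":0.02,"ay":0,"az":0}]' 160; python3 arc.py .009 .055 167 20.5 164 21 161 22 158 23 155 24
python3 - <<'E'
from h import *
f=manip.grab_frame("wrist"); cv2.imwrite("pics/wrist5.png",f["image"]); np.savez("wrist5.npz",**f)
E
```

```text
time: 7.02
tool_pos: [0.5411, 0.0687, 0.0546]
tool_rot: [0.124, 0.695, 0.697, 0.124]
contact_force: [-0.8, -5.2, -1.4]
gripper_width: 0.376
t 7.03 pos [0.5411 0.0687 0.0546] tilt 20.2 F [-0.8 -5.2 -1.4] j [-0.01 -0.15  2.16  0.01  0.77 -1.59] phi_now 10.7
167.0 d [0.006 0.002 0.   ] a [-0.005  0.     0.002]
164.0 d [0.014 0.004 0.001] a [-0.013  0.     0.002]
161.0 d [0.021 0.006 0.002] a [-0.031  0.     0.002]
158.0 d [0.028 0.008 0.003] a [-0.048  0.     0.002]
155.0 d [0.036 0.011 0.004] a [-0.066  0.     0.002]
```

View pics/wrist5.png

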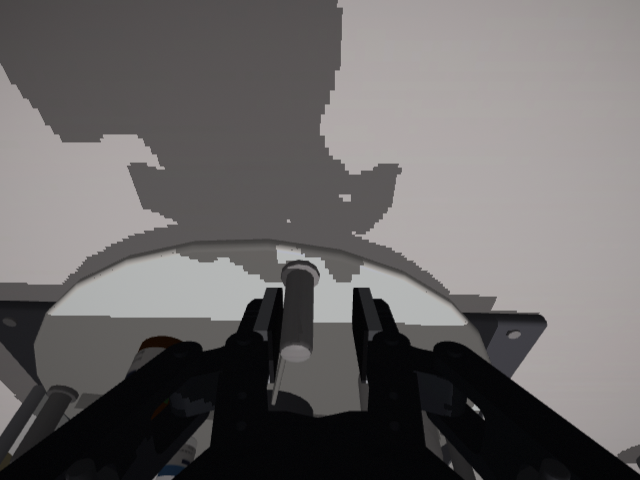

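```bash
python3 -m handwheel '[{"dx":0.007,"dy":0.002,"dz":0,"ax":-0.005,"ay":0,"az":0},{"dx":0.014,"dy":0.004,"dz":0.001,"ax":-0.013,"ay":0,"az":0},{"dx":0.021,"dy":0.006,"dz":0.002,"ax":-0.031,"ay":0,"az":0},{"dx":0.028,"dy":0.008,"dz":0.003,"ax":-0.048,"ay":0,"az":0},{"dx":0.036,"dy":0.011,"dz":0.004,"ax":-0.066,"ay":0,"az":0}]' 160; python3 arc.py .009 .055 152 25 149 26 146 27 143 28 140 28
```

```text
time: 7.7
tool_pos: [0.5535, 0.1048, 0.0548]
tool_rot: [0.148, 0.691, 0.692, 0.148]
contact_force: [1.6, -5.6, -1.1]
gripper_width: 0.374
t 7.7 pos [0.5535 0.1048 0.0548] tilt 24.2 F [ 1.6 -5.6 -1.1] j [ 0.07 -0.13  2.16 -0.04  0.69 -1.48] phi_now 25.2
152.0 d [0.007 0.003 0.001] a [-0.015  0.     0.002]
149.0 d [0.013 0.006 0.003] a [-0.032  0.     0.002]
146.0 d [0.02  0.01  0.004] a [-0.05   0.     0.002]
143.0 d [0.026 0.014 0.006] a [-0.067  0.     0.002]
140.0 d [0.033 0.019 0.008] a [-0.067  0.     0.002]
```

```bash
python3 -m handwheel '[{"dx":0.007,"dy":0.003,"dz":0.001,"ax":-0.015,"ay":0,"az":0},{"dx":0.013,"dy":0.006,"dz":0.003,"ax":-0.032,"ay":0,"az":0},{"dx":0.02,"dy":0.01,"dz":0.004,"ax":-0.05,"ay":0,"az":0},{"dx":0.026,"dy":0.014,"dz":0.006,"ax":-0.067,"ay":0,"az":0},{"dx":0.033,"dy":0.019,"dz":0.008,"ax":-0.067,"ay":0,"az":0}]' 160; python3 arc.py .009 .055 138 28 136 28 134 28 132 28 131.5 28
python3 - <<'E'
from h import *
f=manip.grab_frame("top"); cv2.imwrite("pics/top6.png",f["image"]); np.savez("top6.npz",**f)
f=manip.grab_frame("side"); cv2.imwrite("pics/side6.png",cv2.resize(f["image"][165:310,150:360],None,fx=3.8,fy=3.8,interpolation=cv2.INTER_CUBIC)); np.savez("side6.npz",**f)
E
```

```text
time: 8.32
tool_pos: [0.5733, 0.1379, 0.0546]
tool_rot: [0.17, 0.686, 0.687, 0.17]
contact_force: [-0.8, -6.3, -0.2]
gripper_width: 0.367
t 8.32 pos [0.5733 0.1379 0.0546] tilt 27.8 F [-0.8 -6.3 -0.2] j [ 0.14 -0.08  2.13 -0.11  0.61 -1.36] phi_now 40.2
138.0 d [0.003 0.004 0.002] a [-0.003 -0.     0.002]
136.0 d [0.007 0.007 0.003] a [-0.003 -0.     0.002]
134.0 d [0.011 0.01  0.005] a [-0.003 -0.     0.002]
132.0 d [0.015 0.014 0.007] a [-0.003 -0.     0.002]
131.5 d [0.015 0.015 0.007] a [-0.003 -0.     0.002]
```

View pics/side6.png

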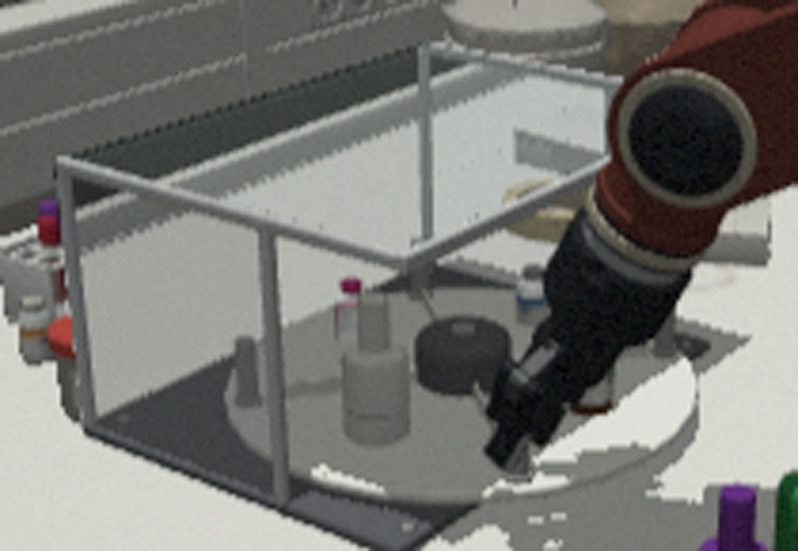

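All items are still standing: bottle at (375,390), red-capped vial at (350,300), the other small vial at (530,290), and the brown vial behind the gripper at (590,390). I'll finish the turn more slowly.

```bash
python3 -m handwheel '[{"dx":0.004,"dy":0.004,"dz":0.002,"ax":0,"ay":0,"az":0},{"dx":0.008,"dy":0.007,"dz":0.003,"ax":0,"ay":0,"az":0},{"dx":0.012,"dy":0.01,"dz":0.005,"ax":0,"ay":0,"az":0},{"dx":0.015,"dy":0.014,"dz":0.007,"ax":0,"ay":0,"az":0},{"dx":0.015,"dy":0.014,"dz":0.007,"ax":0,"ay":0,"az":0}]' 160; python3 arc.py .009 .055 131.5 28
python3 - <<'E'
from h import *
f=manip.grab_frame("top"); cv2.imwrite("pics/top7.png",cv2.resize(f["image"][140:300,230:470],None,fx=3.3,fy=3.3,interpolation=cv2.INTER_CUBIC)); np.savez("top7.npz",**f)
f=manip.grab_frame("wrist"); cv2.imwrite("pics/wrist7.png",f["image"]); np.savez("wrist7.npz",**f)
E
```

```text
time: 9.05
tool_pos: [0.5901, 0.1534, 0.056]
tool_rot: [0.17, 0.685, 0.687, 0.171]
contact_force: [0.4, 0.4, 0.4]
gripper_width: 0.373
t 9.05 pos [0.5901 0.1534 0.056 ] tilt 28.0 F [0.4 0.4 0.4] j [ 0.17 -0.03  2.09 -0.13  0.61 -1.32] phi_now 48.5
131.5 d [-0.    -0.001  0.001] a [-0.001 -0.002  0.002]
```

View pics/top7.png

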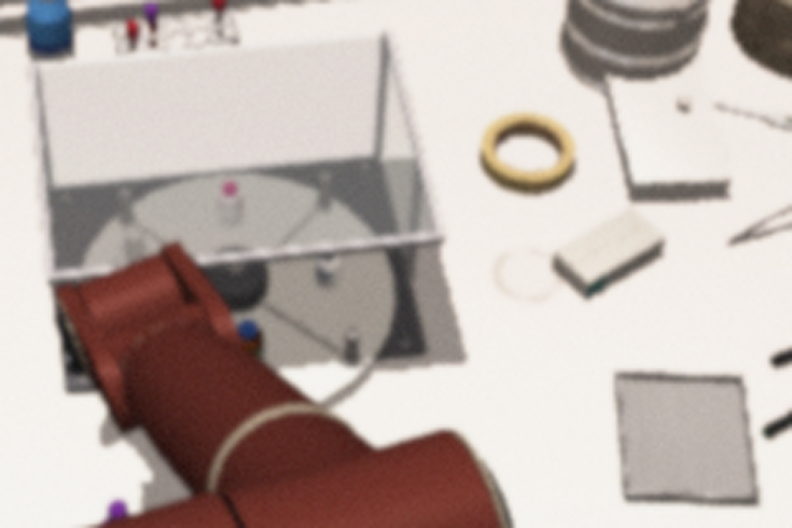

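View pics/wrist7.png

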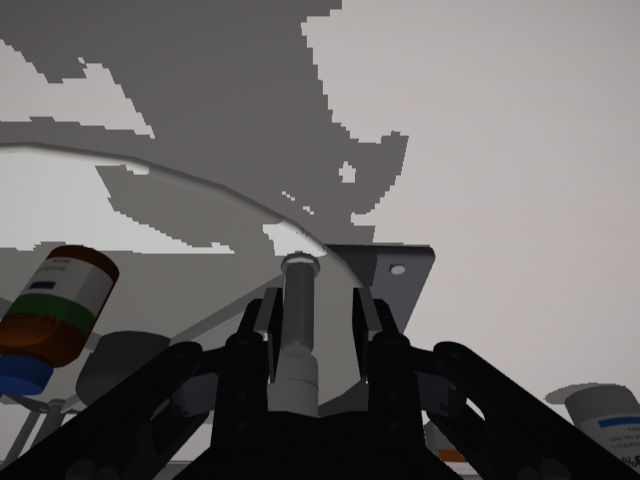

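```bash
python3 - <<'E'
from h import *
f=np.load("wrist7.npz")
for n,(x,y,z) in dict(cap=(22,378,.086),basefar=(84,250,.024),peg=(297,352,.072)).items(): print(n,ray_z(f,x,y,z).round(4))
f=np.load("top7.npz")
t=lambda x,y:(230+x/3.3-.4,140+y/3.3-.4)
for n,(x,y,z) in dict(cap=(249,328,.086),p4=(352,335,.072),p2=(324,178,.072),p3=(126,200,.072)).items(): print(n,ray_z(f,*t(x,y),z).round(4))
E
python3 d.py .51 .145 .18 35 0
```

```text
cap [0.5848 0.0462 0.086 ]
basefar [0.5841 0.0401 0.024 ]
peg [0.5929 0.1454 0.072 ]
cap [0.5884 0.0343 0.086 ]
p4 [ 0.5732 -0.066   0.072 ]
p2 [ 0.7843 -0.0786  0.072 ]
p3 [0.7889 0.1307 0.072 ]
t 9.15 pos [0.5898 0.1532 0.056 ] tilt/yaw 27.9 0.1 F [-0.2 -0.   0.2] g 0.369 j [ 0.17 -0.03  2.09 -0.13  0.61 -1.32]
d [-0.008  -0.0123 -0.147 ] a [-0.1231 -0.0015  0.002 ]
```

```bash
python3 -m handwheel '[{"dx":-0.008,"dy":0,"dz":0,"ax":0,"ay":0,"az":0},{"dx":-0.008,"dy":0,"dz":-0.03,"ax":0,"ay":0,"az":0},{"dx":-0.008,"dy":0,"dz":-0.065,"ax":0,"ay":0,"az":0},{"dx":-0.008,"dy":0,"dz":-0.105,"ax":0,"ay":0,"az":0},{"dx":-0.008,"dy":0,"dz":-0.145,"ax":-0.05,"ay":0,"az":0}]' 160; python3 d.py .50 .038 .175 35 0
```

```text
time: 9.78
tool_pos: [0.5216, 0.1442, 0.1856]
tool_rot: [0.188, 0.681, 0.682, 0.188]
contact_force: [0.5, 0.3, 0.0]
gripper_width: 0.372
t 9.78 pos [0.5216 0.1442 0.1856] tilt/yaw 30.9 0.1 F [0.5 0.3 0. ] g 0.372 j [ 0.18 -0.44  2.19 -0.12  0.86 -1.34]
d [-0.1062 -0.0242 -0.0021] a [-0.0716 -0.0008  0.0015]
```

```bash
python3 -m handwheel '[{"dx":-0.027,"dy":-0.006,"dz":0,"ax":-0.02,"ay":0,"az":0},{"dx":-0.054,"dy":-0.012,"dz":0,"ax":-0.04,"ay":0,"az":0},{"dx":-0.081,"dy":-0.018,"dz":-0.001,"ax":-0.06,"ay":0,"az":0},{"dx":-0.106,"dy":-0.024,"dz":-0.002,"ax":-0.072,"ay":0,"az":0},{"dx":-0.106,"dy":-0.024,"dz":-0.002,"ax":-0.072,"ay":0,"az":0}]' 75; 
python3 - <<'E'
from h import *
f=manip.grab_frame("wrist"); cv2.imwrite("pics/wrist8.png",f["image"]); np.savez("wrist8.npz",**f)
f=manip.grab_frame("side"); cv2.imwrite("pics/side8.png",cv2.resize(f["image"][165:310,150:360],None,fx=3.8,fy=3.8,interpolation=cv2.INTER_CUBIC)); np.savez("side8.npz",**f)
E
python3 d.py .594 .038 .049 35 0
```

```text
time: 10.4
tool_pos: [0.4996, 0.037, 0.1728]
tool_rot: [0.212, 0.675, 0.674, 0.212]
contact_force: [-0.1, 0.2, -0.1]
gripper_width: 0.709
t 10.5 pos [0.5001 0.0384 0.1734] tilt/yaw 34.9 0.1 F [-0.5 -0.2  0.4] g 0.707 j [-0.11 -0.62  2.35  0.08  0.81 -1.72]
d [-0.0004  0.0058  0.1557] a [-0.0017 -0.0004  0.0012]
```

View pics/wrist8.png

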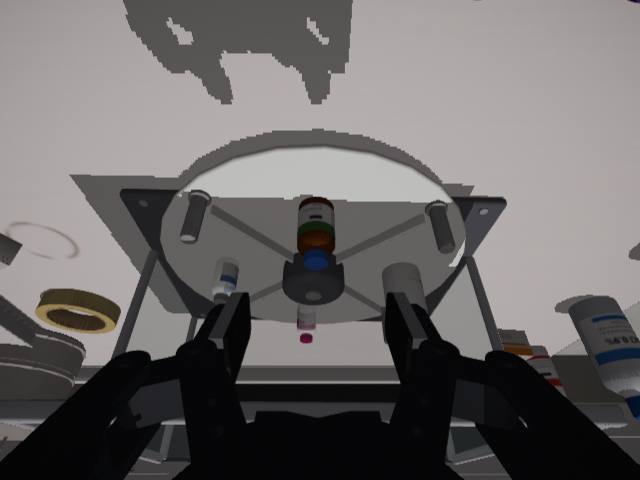

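View pics/side8.png

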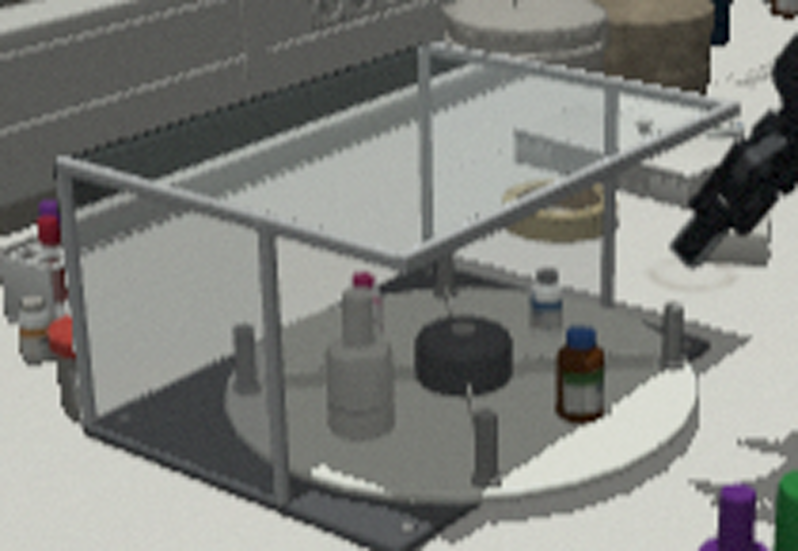

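```bash
python3 - <<'E'
from h import *
f=np.load("wrist8.npz"); w=cloud(f)
print("cap",ray_z(f,316,268,.086).round(4),"base front",ray_z(f,317,198,.024).round(4), w[225,317].round(4), w[265,316].round(4))
for x in(.58,.588,.595): print(x,pix(f,[[x,.038,.086],[x-.016,.038,.024]]).round(0))
f=np.load("side8.npz")
s=lambda x,y:(150+x/3.8-.4,165+y/3.8-.4)
print(ray_z(f,*s(580,332),.086),ray_z(f,*s(580,413),.024), cloud(f)[int(s(580,380)[1]),int(s(580,380)[0])])
E
```

```text
cap [0.5998 0.0361 0.086 ] base front [0.5825 0.0369 0.024 ] [0.5786 0.0369 0.0581] [0.5954 0.0361 0.0859]
0.58 [[318. 254.]
 [318. 183.]]
0.588 [[318. 260.]
 [318. 189.]]
0.595 [[318. 265.]
 [318. 195.]]
[0.5938295  0.03736375 0.086     ] [0.5952111  0.03353252 0.024     ] [0.58748671 0.04778158 0.05832425]
```

```bash
python3 d.py .601 .0365 .049 35 0
```

```text
t 10.5 pos [0.5001 0.0384 0.1734] tilt/yaw 34.9 0.1 F [-0.5 -0.2  0.4] g 0.707 j [-0.11 -0.62  2.35  0.08  0.81 -1.72]
d [-0.0019  0.0115  0.1597] a [-0.0017 -0.0004  0.0012]
```

```bash
python3 -m handwheel '[{"dx":-0.002,"dy":0.005,"dz":0.025,"ax":-0.002,"ay":0,"az":0},{"dx":-0.002,"dy":0.011,"dz":0.05,"ax":-0.002,"ay":0,"az":0},{"dx":-0.002,"dy":0.011,"dz":0.075,"ax":-0.002,"ay":0,"az":0},{"dx":-0.002,"dy":0.011,"dz":0.1,"ax":-0.002,"ay":0,"az":0},{"dx":-0.002,"dy":0.011,"dz":0.12,"ax":-0.002,"ay":0,"az":0}]' 75; 
python3 - <<'E'
from h import *
f=manip.grab_frame("wrist"); cv2.imwrite("pics/wrist9.png",f["image"]); np.savez("wrist9.npz",**f)
E
python3 d.py .601 .0365 .049 35 0
```

```text
time: 11.12
tool_pos: [0.5783, 0.0379, 0.08]
tool_rot: [0.212, 0.673, 0.676, 0.213]
contact_force: [-0.9, -0.5, -0.8]
gripper_width: 0.708
t 11.18 pos [0.5777 0.0378 0.0778] tilt/yaw 34.8 0.2 F [-1.9 -0.8  0.4] g 0.708 j [-0.09 -0.21  2.23  0.11  0.51 -1.74]
d [-0.0014  0.0027  0.0369] a [-0.0044 -0.002   0.003 ]
```

View pics/wrist9.png

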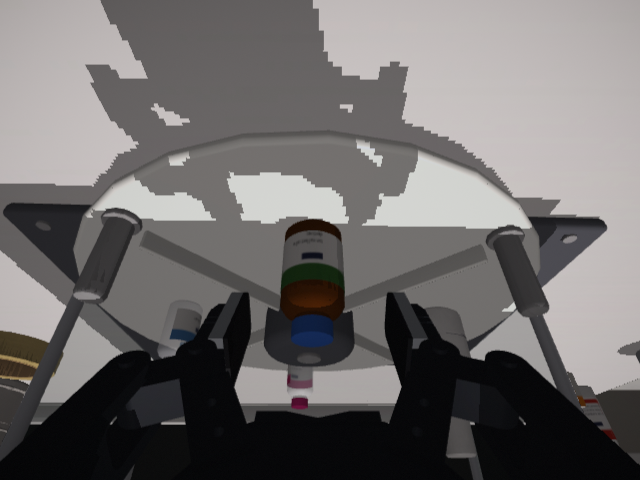

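```bash
python3 - <<'E'
from h import *
f=np.load("wrist9.npz"); w=cloud(f)
for v in (235,255,275,290): print(w[v,300:326:6].round(4).tolist())
E
```

```text
[[0.5802, 0.0293, 0.035], [0.579, 0.0324, 0.0359], [0.5784, 0.0355, 0.0364], [0.5791, 0.0386, 0.0358], [0.58, 0.0417, 0.0351]]
[[0.5811, 0.0296, 0.0469], [0.5795, 0.0327, 0.048], [0.5793, 0.0356, 0.0481], [0.5789, 0.0386, 0.0484], [0.5806, 0.0416, 0.0472]]
[[0.5791, 0.0301, 0.0597], [0.5796, 0.0329, 0.0594], [0.5793, 0.0358, 0.0595], [0.5787, 0.0386, 0.0599], [0.58, 0.0414, 0.0591]]
[[0.5813, 0.0302, 0.0665], [0.58, 0.0331, 0.0672], [0.5787, 0.0358, 0.0679], [0.5794, 0.0386, 0.0675], [0.5811, 0.0414, 0.0665]]
```

```bash
python3 -m handwheel '[{"dx":-0.002,"dy":0.002,"dz":0.012,"ax":-0.004,"ay":0,"az":0},{"dx":-0.002,"dy":0.003,"dz":0.024,"ax":-0.004,"ay":0,"az":0},{"dx":-0.002,"dy":0.003,"dz":0.034,"ax":-0.004,"ay":0,"az":0},{"dx":-0.002,"dy":0.003,"dz":0.037,"ax":-0.004,"ay":0,"az":0}]' 75; python3 d.py .601 .036 .049 35 0
```

```text
time: 11.68
tool_pos: [0.6013, 0.0353, 0.0518]
tool_rot: [0.213, 0.673, 0.675, 0.214]
contact_force: [-0.0, 0.7, 0.4]
gripper_width: 0.704
t 11.68 pos [0.6013 0.0353 0.0518] tilt/yaw 35.2 0.2 F [-0.   0.7  0.4] g 0.704 j [-0.09 -0.09  2.19  0.12  0.44 -1.76]
d [ 0.0007 -0.0019  0.0021] a [ 0.0026 -0.0013  0.0027]
```

```bash
python3 -m handwheel '[{"dx":0,"dy":0,"dz":0,"ax":0,"ay":0,"az":0},{"dx":0,"dy":0,"dz":0,"ax":0,"ay":0,"az":0}]' 140; python3 -m handwheel '[{"dx":0,"dy":0,"dz":0,"ax":0,"ay":0,"az":0},{"dx":0,"dy":0,"dz":0,"ax":0,"ay":0,"az":0},{"dx":0,"dy":0,"dz":0,"ax":0,"ay":0,"az":0},{"dx":0,"dy":0,"dz":0,"ax":0,"ay":0,"az":0}]' 255
python3 - <<'E'
from h import *
f=manip.grab_frame("wrist"); cv2.imwrite("pics/wrist10.png",f["image"]); np.savez("wrist10.npz",**f)
E
python3 d.py .601 .036 .049 35 0
```

```text
time: 11.92
tool_pos: [0.6014, 0.0347, 0.0527]
tool_rot: [0.214, 0.673, 0.675, 0.214]
contact_force: [-0.4, -0.5, 0.2]
gripper_width: 0.447
time: 12.42
tool_pos: [0.6018, 0.0346, 0.053]
tool_rot: [0.214, 0.673, 0.675, 0.214]
contact_force: [-2.1, -0.7, 4.7]
gripper_width: 0.351
t 12.47 pos [0.6018 0.0346 0.053 ] tilt/yaw 35.3 0.1 F [-2.3  0.7  4.4] g 0.357 j [-0.09 -0.09  2.19  0.12  0.44 -1.76]
d [ 0.0014 -0.003   0.0028] a [ 0.0048 -0.0006  0.0021]
```

View pics/wrist10.png

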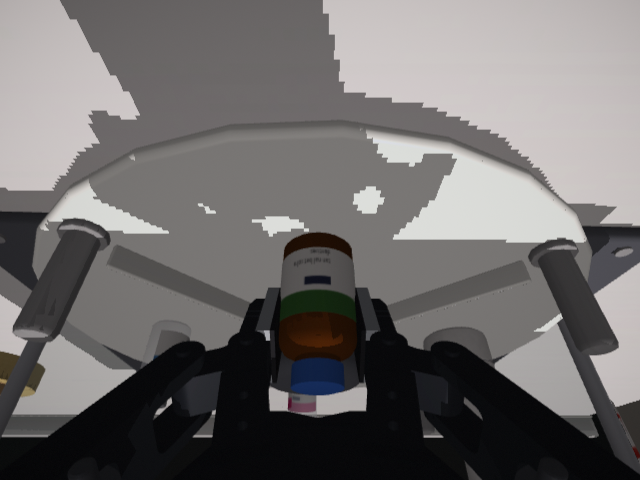

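```bash
python3 -m handwheel '[{"dx":0,"dy":0,"dz":-0.004,"ax":0,"ay":0,"az":0},{"dx":0,"dy":0,"dz":-0.012,"ax":0,"ay":0,"az":0},{"dx":0,"dy":0,"dz":-0.024,"ax":0,"ay":0,"az":0},{"dx":0,"dy":0,"dz":-0.04,"ax":0,"ay":0,"az":0},{"dx":0,"dy":0,"dz":-0.056,"ax":0,"ay":0,"az":0}]' 255
python3 - <<'E'
from h import *
f=manip.grab_frame("wrist"); cv2.imwrite("pics/wrist11.png",f["image"]); np.savez("wrist11.npz",**f)
f=manip.grab_frame("side"); cv2.imwrite("pics/side11.png",cv2.resize(f["image"][165:310,150:360],None,fx=3.8,fy=3.8,interpolation=cv2.INTER_CUBIC)); np.savez("side11.npz",**f)
E
python3 d.py .50 .036 .2 35 0
```

```text
time: 13.1
tool_pos: [0.5681, 0.0347, 0.0981]
tool_rot: [0.213, 0.673, 0.675, 0.213]
contact_force: [-0.3, -0.4, -1.2]
gripper_width: 0.355
t 13.2 pos [0.5691 0.0346 0.0996] tilt/yaw 35.4 0.1 F [-0.7 -0.1 -0.4] g 0.354 j [-0.1  -0.28  2.25  0.11  0.56 -1.74]
d [ 0.0014  0.0017 -0.1218] a [ 0.0061 -0.0005  0.0023]
```

View pics/wrist11.png

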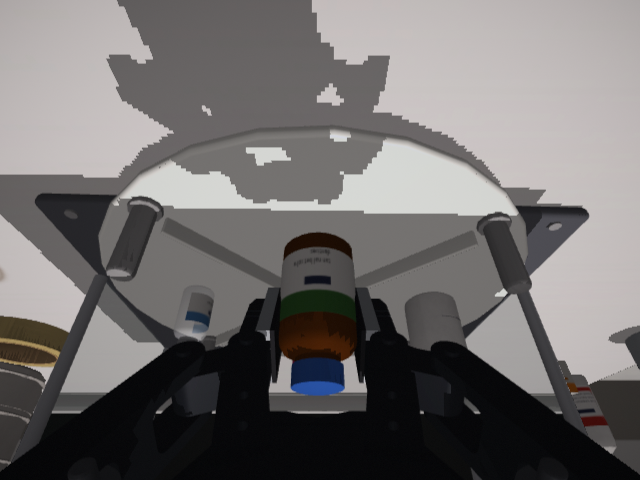

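View pics/side11.png

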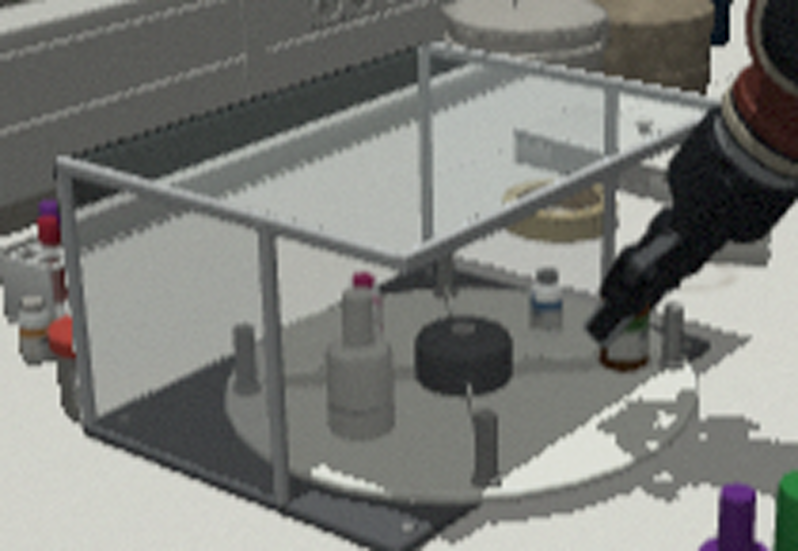

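```bash
python3 -m handwheel '[{"dx":0,"dy":0,"dz":-0.015,"ax":0,"ay":0,"az":0},{"dx":0,"dy":0,"dz":-0.035,"ax":0,"ay":0,"az":0},{"dx":0,"dy":0,"dz":-0.06,"ax":0,"ay":0,"az":0},{"dx":0,"dy":0,"dz":-0.085,"ax":0,"ay":0,"az":0},{"dx":0,"dy":0,"dz":-0.105,"ax":0,"ay":0,"az":0}]' 255
python3 d.py .48 -.15 .2 35 -10;  python3 d.py .44 -.372 .13 35 -25
```

```text
time: 13.82
tool_pos: [0.5079, 0.0346, 0.184]
tool_rot: [0.214, 0.673, 0.675, 0.214]
contact_force: [1.0, 0.7, -0.4]
gripper_width: 0.35
t 13.82 pos [0.5079 0.0346 0.184 ] tilt/yaw 35.2 0.1 F [ 1.   0.7 -0.4] g 0.35 j [-0.11 -0.61  2.32  0.09  0.82 -1.73]
d [-0.1845 -0.014  -0.0293] a [ 0.0032 -0.101   0.1449]
t 13.82 pos [0.5079 0.0346 0.184 ] tilt/yaw 35.2 0.1 F [ 1.   0.7 -0.4] g 0.35 j [-0.11 -0.61  2.32  0.09  0.82 -1.73]
d [-0.4064 -0.0875  0.0047] a [ 0.0033 -0.2515  0.3591]
```

```bash
python3 -m handwheel '[{"dx":-0.02,"dy":-0.002,"dz":-0.015,"ax":0,"ay":-0.015,"az":0.02},{"dx":-0.055,"dy":-0.005,"dz":-0.025,"ax":0,"ay":-0.03,"az":0.045},{"dx":-0.095,"dy":-0.008,"dz":-0.029,"ax":0,"ay":-0.055,"az":0.075},{"dx":-0.14,"dy":-0.011,"dz":-0.029,"ax":0,"ay":-0.08,"az":0.11},{"dx":-0.185,"dy":-0.014,"dz":-0.029,"ax":0,"ay":-0.101,"az":0.145}]' 255
python3 d.py .44 -.372 .13 35 -25
```

```text
time: 14.45
tool_pos: [0.4803, -0.1518, 0.1991]
tool_rot: [0.232, 0.731, 0.612, 0.194]
contact_force: [0.6, 0.8, -0.4]
gripper_width: 0.355
t 14.45 pos [ 0.4803 -0.1518  0.1991] tilt/yaw 35.2 -10.1 F [ 0.6  0.8 -0.4] g 0.355 j [-0.58 -0.64  2.32  0.29  0.91 -2.09]
d [-0.2239 -0.0407  0.0557] a [ 0.0034 -0.1502  0.2128]
```

```bash
python3 -m handwheel '[{"dx":-0.05,"dy":-0.009,"dz":0.005,"ax":0.002,"ay":-0.03,"az":0.043},{"dx":-0.1,"dy":-0.018,"dz":0.015,"ax":0.002,"ay":-0.06,"az":0.085},{"dx":-0.15,"dy":-0.027,"dz":0.03,"ax":0.002,"ay":-0.09,"az":0.13},{"dx":-0.195,"dy":-0.036,"dz":0.045,"ax":0.002,"ay":-0.125,"az":0.175},{"dx":-0.224,"dy":-0.041,"dz":0.056,"ax":0.002,"ay":-0.15,"az":0.213}]' 255
python3 -m handwheel '[{"dx":0,"dy":0,"dz":0,"ax":0,"ay":0,"az":0}]' 255
python3 - <<'E'
from h import *
f=manip.grab_frame("wrist"); cv2.imwrite("pics/wrist12.png",f["image"]); np.savez("wrist12.npz",**f)
f=manip.grab_frame("side"); cv2.imwrite("pics/side12.png",cv2.resize(f["image"][180:350,310:480],None,fx=3.5,fy=3.5,interpolation=cv2.INTER_CUBIC)); np.savez("side12.npz",**f)
E
python3 d.py .444 -.374 .05 35 -25
```

```text
time: 15.08
tool_pos: [0.4395, -0.3724, 0.1282]
tool_rot: [0.253, 0.805, 0.511, 0.162]
contact_force: [-0.7, 0.1, 0.7]
gripper_width: 0.356
time: 15.2
tool_pos: [0.4396, -0.3714, 0.128]
tool_rot: [0.252, 0.805, 0.512, 0.162]
contact_force: [-0.3, -0.4, -0.7]
gripper_width: 0.35
t 15.3 pos [ 0.4405 -0.3703  0.1295] tilt/yaw 35.0 -24.9 F [-0.5 -0.3 -0.2] g 0.352 j [-0.97 -0.29  2.2   0.45  0.74 -2.37]
d [-0.002  -0.0417  0.0678] a [ 0.0002 -0.002   0.0007]
```

View pics/wrist12.png

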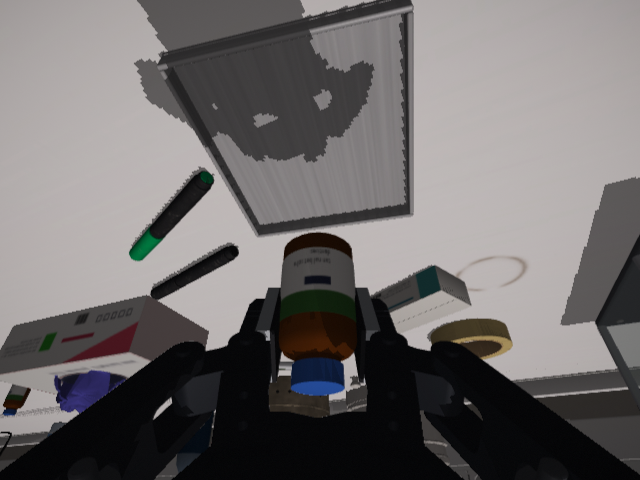

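View pics/side12.png

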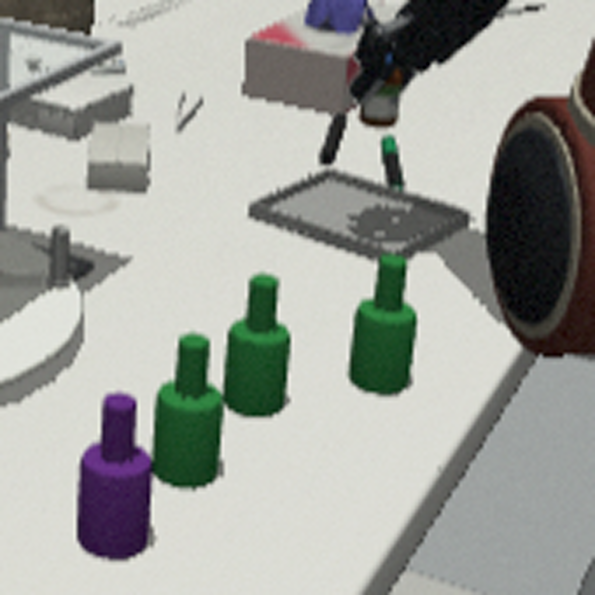

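```bash
python3 - <<'E'
from h import *
f=np.load("wrist12.npz"); 
c=np.array([ray_z(f,*p,.015) for p in ((161,57),(411,3),(412,213),(259,235))]);print(c.round(3),c.mean(0).round(4))
w=cloud(f);print(w[300,317],w[280,317],w[260,317])
E
```

```text
[[ 0.355 -0.418  0.015]
 [ 0.385 -0.298  0.015]
 [ 0.527 -0.33   0.015]
 [ 0.501 -0.453  0.015]] [ 0.442  -0.3749  0.015 ]
[ 0.41959454 -0.36150106  0.13237304] [ 0.41906705 -0.36124094  0.1240528 ] [ 0.41895015 -0.36117142  0.11480378]
```

```bash
python3 d.py .447 -.376 .05 35 -25; python3 d.py .447 -.376 .036 35 -25
```

```text
t 15.3 pos [ 0.4405 -0.3703  0.1295] tilt/yaw 35.0 -24.9 F [-0.5 -0.3 -0.2] g 0.352 j [-0.97 -0.29  2.2   0.45  0.74 -2.37]
d [-0.0025 -0.0388  0.0699] a [ 0.0002 -0.002   0.0007]
t 15.3 pos [ 0.4405 -0.3703  0.1295] tilt/yaw 35.0 -24.9 F [-0.5 -0.3 -0.2] g 0.352 j [-0.97 -0.29  2.2   0.45  0.74 -2.37]
d [-0.0025 -0.0468  0.0813] a [ 0.0002 -0.002   0.0007]
```

```bash
python3 -m handwheel '[{"dx":-0.001,"dy":-0.01,"dz":0.018,"ax":0,"ay":0,"az":0},{"dx":-0.002,"dy":-0.022,"dz":0.04,"ax":0,"ay":0,"az":0},{"dx":-0.002,"dy":-0.033,"dz":0.06,"ax":0,"ay":0,"az":0},{"dx":-0.002,"dy":-0.042,"dz":0.074,"ax":0,"ay":0,"az":0},{"dx":-0.002,"dy":-0.0465,"dz":0.081,"ax":0,"ay":0,"az":0}]' 255
python3 -m handwheel '[{"dx":0,"dy":0,"dz":0,"ax":0,"ay":0,"az":0}]' 255
python3 d.py .447 -.376 .031 35 -25
python3 - <<'E'
from h import *
f=manip.grab_frame("side"); cv2.imwrite("pics/side13.png",cv2.resize(f["image"][190:270,360:460],None,fx=6,fy=6,interpolation=cv2.INTER_CUBIC))
E
```

```text
time: 15.92
tool_pos: [0.4476, -0.3753, 0.0364]
tool_rot: [0.254, 0.804, 0.513, 0.162]
contact_force: [0.2, 0.2, -0.2]
gripper_width: 0.352
time: 16.05
tool_pos: [0.4476, -0.3758, 0.0369]
tool_rot: [0.254, 0.804, 0.513, 0.162]
contact_force: [-0.8, 0.3, 0.5]
gripper_width: 0.355
t 16.05 pos [ 0.4476 -0.3758  0.0369] tilt/yaw 35.1 -24.9 F [-0.8  0.3  0.5] g 0.355 j [-0.96 -0.09  2.22  0.59  0.55 -2.54]
d [-0.0004 -0.0037  0.0046] a [ 0.001  -0.0015  0.001 ]
```

View pics/side13.png

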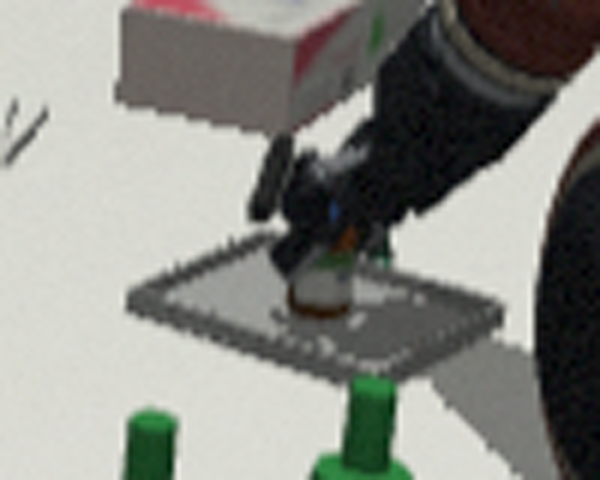

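```bash
python3 -m handwheel '[{"dx":0,"dy":-0.001,"dz":0.0015,"ax":0,"ay":0,"az":0},{"dx":0,"dy":-0.002,"dz":0.0025,"ax":0,"ay":0,"az":0},{"dx":0,"dy":-0.002,"dz":0.0035,"ax":0,"ay":0,"az":0},{"dx":0,"dy":-0.002,"dz":0.0035,"ax":0,"ay":0,"az":0}]' 255; python3 d.py .447 -.376 .031 35 -25
```

```text
time: 16.6
tool_pos: [0.4478, -0.3764, 0.0331]
tool_rot: [0.254, 0.804, 0.513, 0.162]
contact_force: [-0.5, -0.0, -0.3]
gripper_width: 0.353
t 16.6 pos [ 0.4478 -0.3764  0.0331] tilt/yaw 35.1 -24.9 F [-0.5 -0.  -0.3] g 0.353 j [-0.96 -0.08  2.22  0.6   0.54 -2.55]
d [-0.     -0.0019  0.0012] a [ 0.0014 -0.001   0.0008]
```

```bash
python3 -m handwheel '[{"dx":0,"dy":-0.0005,"dz":0.001,"ax":0,"ay":0,"az":0},{"dx":0,"dy":-0.001,"dz":0.0015,"ax":0,"ay":0,"az":0},{"dx":0,"dy":-0.001,"dz":0.0015,"ax":0,"ay":0,"az":0}]' 255; python3 d.py .447 -.376 .031 35 -25
```

```text
time: 16.98
tool_pos: [0.4483, -0.3768, 0.032]
tool_rot: [0.255, 0.804, 0.513, 0.162]
contact_force: [-1.4, 2.5, 3.6]
gripper_width: 0.354
t 16.98 pos [ 0.4483 -0.3768  0.032 ] tilt/yaw 35.1 -24.9 F [-1.4  2.5  3.6] g 0.354 j [-0.96 -0.08  2.21  0.6   0.54 -2.55]
d [ 0.0002 -0.0018 -0.0001] a [ 0.0025 -0.0007  0.0009]
```

```bash
python3 -m handwheel '[{"dx":0,"dy":0,"dz":0,"ax":0,"ay":0,"az":0},{"dx":0,"dy":0,"dz":0,"ax":0,"ay":0,"az":0}]' 145; python3 -m handwheel '[{"dx":0,"dy":0,"dz":0,"ax":0,"ay":0,"az":0},{"dx":0,"dy":0,"dz":0,"ax":0,"ay":0,"az":0},{"dx":0,"dy":0,"dz":0,"ax":0,"ay":0,"az":0}]' 75
python3 - <<'E'
from h import *
f=manip.grab_frame("wrist"); cv2.imwrite("pics/wrist14.png",f["image"]); np.savez("wrist14.npz",**f)
E
```

```text
time: 17.23
tool_pos: [0.4477, -0.3761, 0.0308]
tool_rot: [0.254, 0.804, 0.513, 0.162]
contact_force: [-0.4, -0.3, -0.1]
gripper_width: 0.43
time: 17.6
tool_pos: [0.4479, -0.3763, 0.0312]
tool_rot: [0.254, 0.804, 0.513, 0.162]
contact_force: [0.0, -0.0, -0.3]
gripper_width: 0.704
```

View pics/wrist14.png

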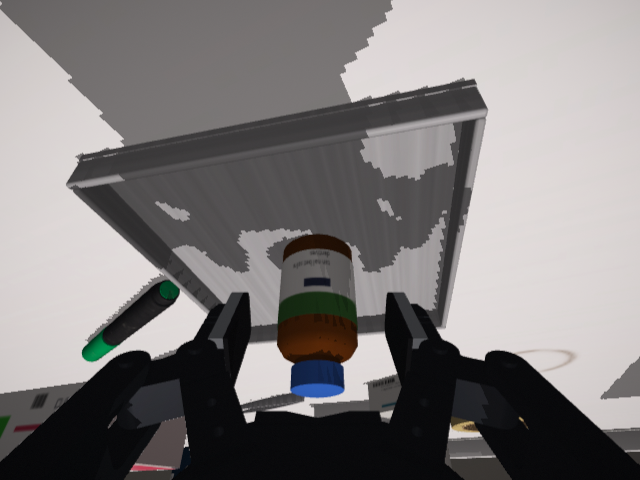

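Vial stands free between the open pads in the tray (base at (317,240), cap at (318,378)). I'll back straight out along the tool axis.

```bash
python3 -m handwheel '[{"dx":0,"dy":0,"dz":-0.015,"ax":0,"ay":0,"az":0},{"dx":0,"dy":0,"dz":-0.04,"ax":0,"ay":0,"az":0},{"dx":0,"dy":0,"dz":-0.075,"ax":0,"ay":0,"az":0},{"dx":0,"dy":0,"dz":-0.11,"ax":0,"ay":0,"az":0},{"dx":0,"dy":0,"dz":-0.14,"ax":0,"ay":0,"az":0}]' 75; python3 -m handwheel '[{"dx":0,"dy":0,"dz":0,"ax":0,"ay":0,"az":0},{"dx":0,"dy":0,"dz":0,"ax":0,"ay":0,"az":0}]' 75
python3 - <<'E'
from h import *
f=manip.grab_frame("wrist"); cv2.imwrite("pics/wrist15.png",f["image"]); np.savez("wrist15.npz",**f)
w=cloud(f)
f=manip.grab_frame("side"); cv2.imwrite("pics/side15.png",cv2.resize(f["image"][165:310,150:450],None,fx=2.6,fy=2.6,interpolation=cv2.INTER_CUBIC))
f=manip.grab_frame("top"); cv2.imwrite("pics/top15.png",f["image"])
print(manip.state()['joint_vel'].round(3),manip.state()['time'])
E
```

```text
time: 18.27
tool_pos: [0.3744, -0.3423, 0.147]
tool_rot: [0.254, 0.804, 0.513, 0.162]
contact_force: [-0.6, -0.4, 1.3]
gripper_width: 0.706
time: 18.52
tool_pos: [0.3749, -0.3423, 0.145]
tool_rot: [0.254, 0.804, 0.513, 0.162]
contact_force: [-0.2, 0.1, -1.1]
gripper_width: 0.704
[-0.001 -0.002 -0.002  0.001  0.001  0.   ] 18.675
```

View pics/wrist15.png

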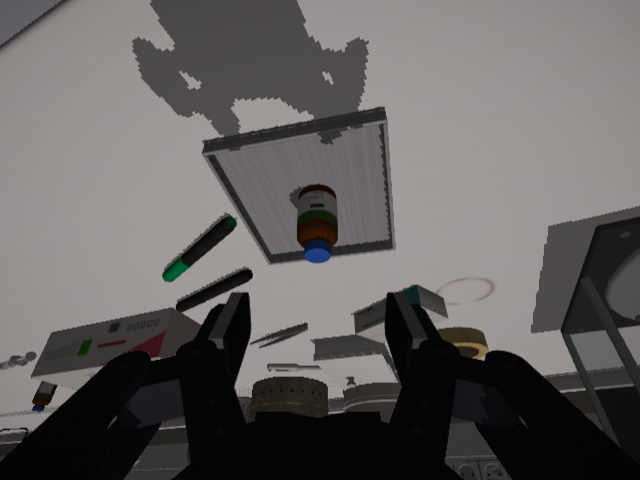

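View pics/side15.png

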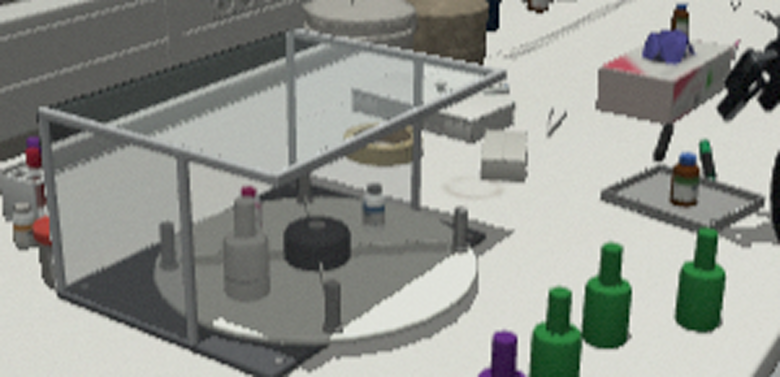

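View pics/top15.png

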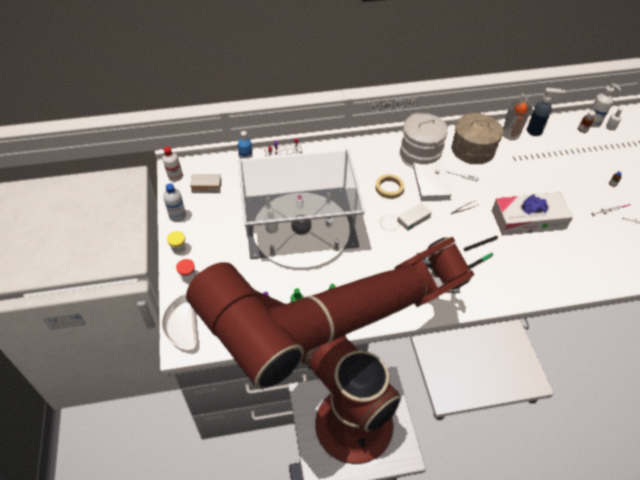

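The brown vial stands upright near the middle of the tray (side view (685,180)). The bottle and both small vials are standing in the carousel, the cup and carton are where they were, and the gripper is clear. I'm handing the job in.

```bash
python3 -c "
from plant import manip
print(manip.job_done())"
```

```text
the job is handed in; nothing more can be done
None
```

The job is done and handed in at about 18.7 s of the 72 s allowed; the hand-in gives no verdict.

- **Turning:** I turned the carousel about 104° clockwise with the open fingers either side of one steel peg, at roughly 0.4 rad/s. Just before the grasp, the brown vial stood untouched at about (0.595, 0.036), within about a centimetre of the middle of the open front.
- **Moving the vial:** I took it out with the tool tilted 35° under the cover. I lowered it into the tray until contact read about 4 N, released it, and backed straight out.
- **Last checks:** In the pictures the vial stands upright and free near the middle of the tray. The bottle and both small vials stand in the carousel. The sample cup, carton and coloured bottles show no visible movement, and the arm is clear and at rest.
- **What disagreed:** My estimates of the turning axis differed by about 10 mm between the pegs and the cover edge. Before grasping, I measured the vial again from the wrist camera's depth image, which put it 7 mm farther back than my first estimate. I did not compute final tilt angles or repeat the position measurements at the end; I judged those from the images.

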